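# Load the paint shaker and lock its hold-down lever

### The arm

A 6-joint arm with a two-finger parallel gripper is mounted at the origin on the work surface. World frame = base frame: x ahead of the robot, y to its left, z up, the work surface at z = 0. Lengths are in m, angles in rad, forces in N, time in s.
With the tool pointing down it reaches from about 0.325 to 0.9 m from the base axis. Payload 6.1 kg.
Tool frame: the origin (TCP) lies midway between the tips of the shut fingers; the grasp point (between the pads) lies 19 mm behind it; x points along the fingers, y is the direction in which the jaws open and shut, and the axes are right-handed (so a half turn about x gives the same grasp; the last joint's range is limited). The gripper opens to 85 mm and grips with 20 to 120 N. Pads are 22 mm wide; open, the fingers measure 114 mm over their backs; the gripper's body (76 mm by 85 mm) begins 54 mm behind the grasp point. The pads swing forward as they close: fully open they stand 13 mm farther back than shut.
Start: joints at [1.049, 0.22, 1.526, -0, 1.395, -0.126], TCP at [0.241, 0.577, 0.231] pointing down, gripper open.
Joint ranges: [-2.98, 2.98], [-0.91, 2.08], [0.09, 2.57], [-1.24, 4.39], [0.2, 2.65], [-2.68, 2.68]. Speed limits (rad/s): [2.57, 2.57, 3.01, 3.14, 3.14, 3.14].

### API

Orientations are given as a 3x3 rotation matrix whose columns are the frame's x, y, z axes.
In Python, from plant import r gives the robot as it stands.
- The arm moves only by the tool arm_command, never from a script. Its argument "steps" is a list of rows, each a list of 5 numbers: the shift along the world's x, y, z each as a share of 0.8 m, from -1 to 1, then the turn about the world's z as a share of pi/2 rad, from -1 to 1, then the opening, from 0 (shut) to 1 (fully open). In form: [[tx, ty, tz, roll, jaw], ...]. A call has 1 to 12 rows; each row is the pose to reach, as a shift and turn from the pose measured when the call began; what a row does not reach only later rows make up. A row lasts 1/8 s, in which the tool goes at most 62.5 mm and 10.7 degrees, less where a joint would pass 70% of its speed; a pose out of reach is approached as far as the arm can. A call with a number of a shift or a turn outside -1 to 1 is refused whole. A call with a gripper value outside its range is refused whole. The fingers move at their own pace and stop on an object; the grip force is fixed at half the most. Time passes only in rows, so rows that repeat a pose let the fingers close. It gives the time, the measured TCP pose, the force and the opening at its end, in the units of the state.
- r.sense(): the state, without advancing time (a new reading comes with each control period).
- r.capture(name): name is "scene" or "top"; returns a dict with "color" (384x512x3 uint8, red, green, blue), "fx", "fy", "cx", "cy" (pixels), "k1" (the pictures are not rectified: a ray, as slopes to the right and down, at radius r is drawn at 1 + k1 r^2 times it, then the intrinsics apply), "view" (4x4, takes a point from world to camera coordinates). Camera axes: x right, y up, looking along -z (the intrinsics and any distortion apply to the point x, -y, -z); pixel columns grow to the right and rows downward; lengths in m; the calibration is good to about 2 mm. A picture is of the moment at which its call begins. There is no depth.
- r.sign_off(): hands the job in, once; it reports no verdict.
The state is a dict: "time": time; "q": joint angles; "dq": joint speeds; "joint_efforts": joint torques, N m; "position": TCP position; "tool_rot": TCP orientation; "contact_force": force on the tool from outside, world axes, zero at the start; "wrist_torque": the same for the moment, N m; "width": finger opening in m.
Only numpy, scipy, OpenCV 4.12 (cv2) and the standard library are available. Lean on these libraries where they do the work, as an engineer would, in place of code of your own. Each camera call takes 0.05 s, during which the arm holds its last target.

### The job

Load the paint shaker: stand every white-capped paint pot from the yellow mat upright in the shaker's cradle, one to a cell, while its hold-down lever is still up. Then hold in the red release button in the lever's grip while you swing the lever all the way down over the pots, let go so that it locks there, and only then press the green start button all the way in. Leave the other things on the surface alone.

Things in the scene. Friction and masses are not known exactly. Their poses are not given: they have to be found in the camera images.
- shaker: Fixed shaker, 300 x 245 mm (x, y). Origin on the work surface under the cradle's centre, z up. Cradle: black tray of 2 (x) by 3 (y) cells, walls and grey dividers (20 to 22 mm thick) to z = 72 mm. Blue motor housing at x 89 to 219 mm, top z = 85 mm. Lever pivot axis parallel to y through x = 122, z = 113 mm; raised, the lever stands over the housing; down, it lies over the cradle with its grip at the -x end.
- cell0 (a point): Centre of the floor of cell 0 of the cradle (row next to the motor housing). Cells are 54 mm square inside, 74 mm apart along the shaker's x and 76 mm along its y; floor 40 mm above the work surface.
- cell1 (a point): Centre of the floor of cell 1 of the cradle (row next to the motor housing). Cells are 54 mm square inside, 74 mm apart along the shaker's x and 76 mm along its y; floor 40 mm above the work surface.
- cell2 (a point): Centre of the floor of cell 2 of the cradle (row next to the motor housing). Cells are 54 mm square inside, 74 mm apart along the shaker's x and 76 mm along its y; floor 40 mm above the work surface.
- cell3 (a point): Centre of the floor of cell 3 of the cradle (row away from the motor housing, on the grip's side). Cells are 54 mm square inside, 74 mm apart along the shaker's x and 76 mm along its y; floor 40 mm above the work surface.
- cell4 (a point): Centre of the floor of cell 4 of the cradle (row away from the motor housing, on the grip's side). Cells are 54 mm square inside, 74 mm apart along the shaker's x and 76 mm along its y; floor 40 mm above the work surface.
- cell5 (a point): Centre of the floor of cell 5 of the cradle (row away from the motor housing, on the grip's side). Cells are 54 mm square inside, 74 mm apart along the shaker's x and 76 mm along its y; floor 40 mm above the work surface.
- pot0_mid (a point): Centre (half-way up) of the red paint pot, a closed cylinder 44 mm across and 56 mm tall with a white screw cap and a thick glass base, about 90 g; z is its axis, cap up. It starts on the yellow mat (240 x 300 mm, 2 mm thick, fixed). None if this pot is absent.
- pot1_mid (a point): Centre (half-way up) of the blue paint pot, a closed cylinder 44 mm across and 56 mm tall with a white screw cap and a thick glass base, about 90 g; z is its axis, cap up. It starts on the yellow mat (240 x 300 mm, 2 mm thick, fixed). None if this pot is absent.
- pot2_mid (a point): Centre (half-way up) of the green paint pot, a closed cylinder 44 mm across and 56 mm tall with a white screw cap and a thick glass base, about 90 g; z is its axis, cap up. It starts on the yellow mat (240 x 300 mm, 2 mm thick, fixed). None if this pot is absent.
- pot3_mid (a point): Centre (half-way up) of the orange paint pot, a closed cylinder 44 mm across and 56 mm tall with a white screw cap and a thick glass base, about 90 g; z is its axis, cap up. It starts on the yellow mat (240 x 300 mm, 2 mm thick, fixed). None if this pot is absent.
- pot4_mid (a point): Centre (half-way up) of the purple paint pot, a closed cylinder 44 mm across and 56 mm tall with a white screw cap and a thick glass base, about 90 g; z is its axis, cap up. It starts on the yellow mat (240 x 300 mm, 2 mm thick, fixed). None if this pot is absent.
- pot5_mid (a point): Centre (half-way up) of the dark grey paint pot, a closed cylinder 44 mm across and 56 mm tall with a white screw cap and a thick glass base, about 90 g; z is its axis, cap up. It starts on the yellow mat (240 x 300 mm, 2 mm thick, fixed). None if this pot is absent.
- lever (a joint): Hold-down lever, rad: 0 = fully down and level (its stop), two padded cross bars 3 mm above the pot caps; 1.571 = straight up; at most 1.95. Moves in the shaker's y = 0 plane. Stiff (0.5 N m), stays where left. A spring pawl blocks it at about 1.55, 1.15, 0.75 and 0.38 on the way down and locks it below 0.07; it passes only while the release button is held in 4 mm or more.
- grip (a point): Centre of the lever's black grip, 215 mm from the pivot axis; moves with the lever. Grip 66 mm long along the lever, 24 x 24 mm across, flat faces. The red release button sits mid-length on the face towards the shaker's -y. A pinch across the shaker's y here, one pad on each side, holds the button in; the grip can pivot between the pads as the lever swings.
- release (a joint): Release button in the grip, m: 0 = out (7 mm proud of the grip's side), 0.006 = fully pressed in, towards the shaker's +y. Springs back by itself: 4 N to start, 7 N fully in. The button is 30 mm long along the lever, 15 mm high.
- start (a joint): Green start button on top of the motor housing, m: 0 = out, 0.006 = fully pressed (down); takes 5 N, springs back.
- start_top (a point): Centre of the top of the green start button (26 mm across), 104 mm above the work surface when out; pressed straight down.
- tweezers: Bystander: steel tweezers lying on an aluminium rest, together 125 mm long (its y), 22 mm wide, 16 mm high, on the mat among the pots. Origin at the centre of its underside.
- file_stand: Bystander: needle file upright in a grey slotted plastic stand 60 x 45 x 30 mm, file tip up to 150 mm. Origin under its centre.
- bowl: Bystander: lidded ceramic bowl, 104 mm across, 75 mm tall with its knob. Origin under its centre.
- thinner: Bystander: white plastic bottle 48 mm across, 130 mm tall. Origin under its centre.
- brush_mug: Bystander: white mug holding brushes, 72 mm across, 185 mm tall with the brushes. Origin under its centre.
- tin: Bystander: tin 68 mm across, 55 mm tall. Origin under its centre.
Mind the look-alikes: they are no part of the job. What is shaped like the part that bears pot2_mid but brown or pink is not meant. Leave any pink look-alike of the part that bears pot3_mid alone.

How it is judged:
By the outcome, as a careful person would: the job done as asked, in the order asked, and still so for the second after the job is handed in, with the robot touching nothing.
Of pot0, pot1, pot2, pot3, pot4, pot5 only 4 to 6 are there at a start; the rules pass over those that are not, and their reading is None.
At some moment in a run one of pot0, pot1, pot2, pot3, pot4, pot5 may be knocked a few centimetres aside while the robot is not near it.
Once in a run the grip may slacken for a moment while it holds something.
It also fails if it takes over 210 s, if anything falls off the work surface, if the arm or the gripper's body presses on something with over 40 N, if the wrist force passes 120 N, or if a joint passes its speed limit or range.

## Working session

There is one attempt and no reset: what is moved stays moved. The work goes in short steps, Python scripts to look and compute and a tool call to move; the robot and the scene stay as the last step left them, time stands still between calls to the robot, and variables do not carry over. Pictures are saved under pics/ and viewed, and the job is handed in when it is done.

Besides the shell and the picture viewer there is one more tool, called after "Emit:" in YAML: its name, and indented under it one key for each argument. arm_command: Moves the arm, as the interface text tells. Shift numbers are shares of 0.8 m and turn numbers shares of pi/2 rad, none past 1 either way. Its arguments: {"type":"object","properties":{"steps":{"type":"array","items":{"type":"array","items":{"type":"number"}}}},"required":["steps"]}

```bash
ls; mkdir -p pics; python3 - <<'E'
from plant import r
import cv2
for n in("scene","top"):
    c=r.capture(n); cv2.imwrite(f"pics/{n}0.png",cv2.cvtColor(c["color"],cv2.COLOR_RGB2BGR))
    print(n,c["fx"],c["fy"],c["cx"],c["cy"],c["k1"],c["view"])
s=r.sense(); print(s)
E
```

```text
pics
scene 496.56107289658536 496.56107289658536 256.2268344719269 186.94664752242468 -0.2141451292353589 [[ 0.76318902  0.64611985  0.00846557 -0.48722031]
 [-0.42929111  0.49719455  0.75399385  0.14526563]
 [ 0.48296135 -0.57907402  0.65682692 -1.82025849]
 [ 0.          0.          0.          1.        ]]
top 484.7590929111961 484.7590929111961 251.64566238440693 187.71775429361762 -0.07879485214413241 [[-9.74843086e-03 -9.99947348e-01 -3.20464312e-03  6.85331127e-02]
 [ 9.81308538e-01 -1.01825955e-02  1.92171456e-01 -5.91191972e-01]
 [-1.92193969e-01 -1.27137351e-03  9.81356134e-01 -1.49043716e+00]
 [ 0.00000000e+00  0.00000000e+00  0.00000000e+00  1.00000000e+00]]
{'time': 0.1, 'q': array([ 1.04890307e+00,  2.21149020e-01,  1.52746629e+00, -3.79114172e-05,
        1.39468101e+00, -1.26083221e-01]), 'dq': array([ 0.00197752, -0.00252161, -0.004146  ,  0.00138046, -0.001789  ,
       -0.00048458]), 'joint_efforts': array([ 2.65001967e-03, -4.98245859e+01, -3.90546298e+01, -1.06358452e-04,
        5.58705753e-03, -2.57506629e-07]), 'position': array([0.2407143 , 0.57621743, 0.23032363]), 'tool_rot': array([[-8.16958298e-04,  3.85548869e-01,  9.22687055e-01],
       [-1.49547443e-03,  9.22685861e-01, -3.85549694e-01],
       [-9.99998548e-01, -1.69483292e-03, -1.77217395e-04]]), 'contact_force': array([-0.33416278, -0.13285749, -0.25100191]), 'wrist_torque': array([-0.00023022, -0.02691776, -0.04114152]), 'width': 0.08581911898963036}
```

View pics/scene0.png

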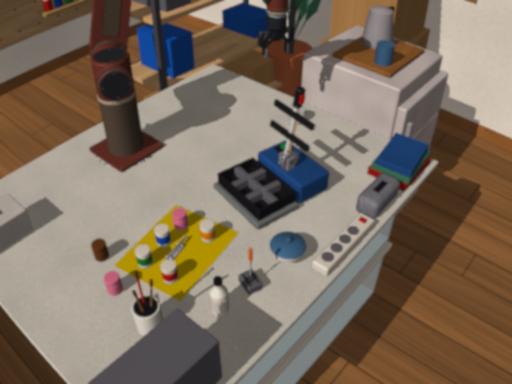

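View pics/top0.png

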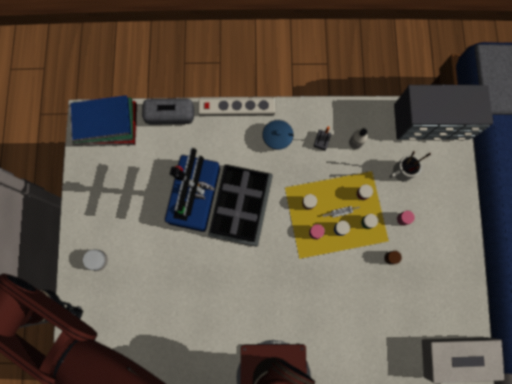

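```bash
cat > h.py <<'E'
import numpy as np,cv2
from plant import r
def cap(n,save=None):
    c=r.capture(n)
    if save: cv2.imwrite(f"pics/{save}.png",cv2.cvtColor(c["color"],cv2.COLOR_RGB2BGR))
    return c
def K(c): return np.array([[c["fx"],0,c["cx"]],[0,c["fy"],c["cy"]],[0,0,1.]]),np.array([c["k1"],0,0,0,0.])
def ray(c,u,v):
    k,d=K(c); p=cv2.undistortPoints(np.array([[[u,v]]],float),k,d)[0,0]
    V=np.array(c["view"]);R=V[:3,:3]; o=-R.T@V[:3,3]
    dd=R.T@np.array([p[0],-p[1],-1.]); return o,dd/np.linalg.norm(dd)
def onz(c,u,v,z):
    o,d=ray(c,u,v); return o+d*(z-o[2])/d[2]
def proj(c,P):
    V=np.array(c["view"]);p=V[:3,:3]@np.array(P,float)+V[:3,3]
    k,d=K(c); q=cv2.projectPoints(np.array([[p[0],-p[1],-p[2]]]),np.zeros(3),np.zeros(3),k,d)[0]; return q.ravel()
def tri(c1,p1,c2,p2):
    o1,d1=ray(c1,*p1);o2,d2=ray(c2,*p2)
    A=np.stack([d1,-d2],1);t=np.linalg.lstsq(A,o2-o1,rcond=None)[0]
    a=o1+t[0]*d1;b=o2+t[1]*d2; return (a+b)/2,np.linalg.norm(a-b)
def crop(c,x0,y0,x1,y1,f,name):
    im=cv2.cvtColor(c["color"],cv2.COLOR_RGB2BGR)[y0:y1,x0:x1]
    cv2.imwrite(f"pics/{name}.png",cv2.resize(im,None,fx=f,fy=f,interpolation=cv2.INTER_CUBIC))
E
python3 - <<'E'
import cv2
a=cv2.imread("pics/scene0.png")[190:310,90:250];b=cv2.imread("pics/top0.png")[140:270,270:430];d=cv2.imread("pics/top0.png")[140:250,155:285];e=cv2.imread("pics/scene0.png")[80:220,210:340]
for n,i in zip("abde",(a,b,d,e)): cv2.imwrite(f"pics/z_{n}.png",cv2.resize(i,None,fx=4,fy=4,interpolation=cv2.INTER_CUBIC))
E
```

```text
(no output)
```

View pics/z_a.png

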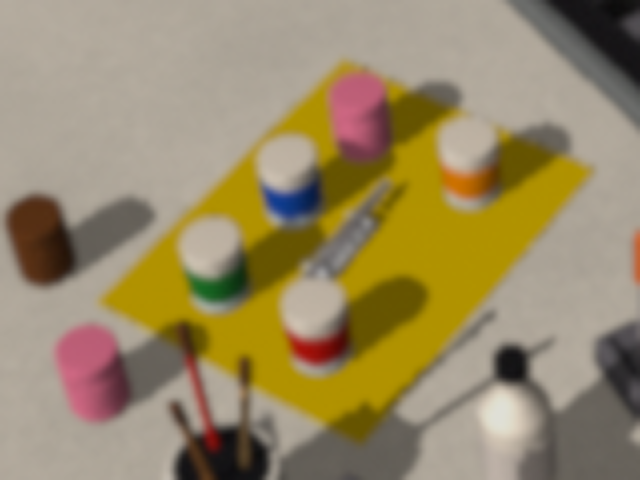

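View pics/z_b.png

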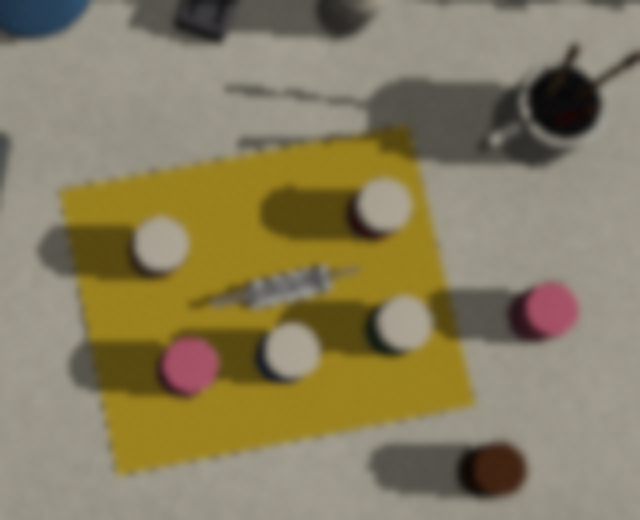

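View pics/z_d.png

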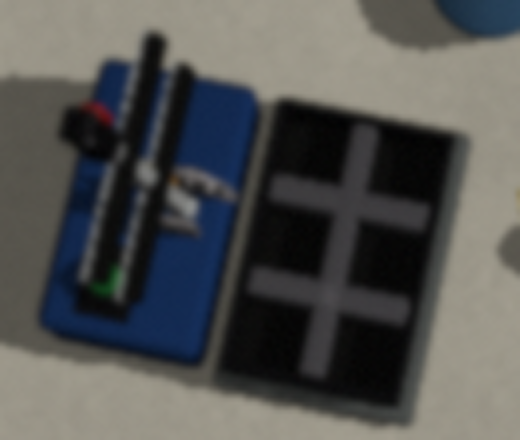

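View pics/z_e.png

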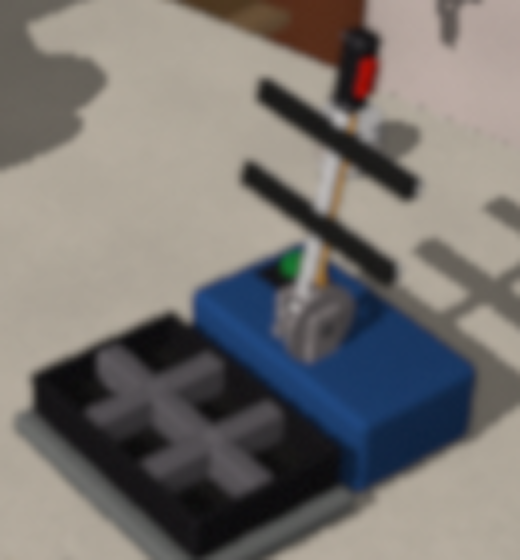

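```bash
cat > m.py <<'E'
from h import *
def caps(c,roi,z=0.058):
    x0,y0,x1,y1=roi
    hsv=cv2.cvtColor(c["color"],cv2.COLOR_RGB2HSV)
    m=((hsv[...,1]<60)&(hsv[...,2]>135)).astype(np.uint8)
    k=np.zeros_like(m);k[y0:y1,x0:x1]=1;m*=k
    n,l,st,ce=cv2.connectedComponentsWithStats(m)
    return [(ce[i],st[i,4],st[i,2:4],onz(c,*ce[i],z)) for i in range(1,n) if st[i,4]>40]
E
python3 - <<'E'
from m import *
t=cap("top","top1");s=cap("scene","scene1")
for o in caps(t,(285,175,388,255)): print("cap",o[0].round(1),o[1:3],o[3].round(4))
g=t["color"].astype(int)
print(t["color"][201,310],t["color"][160,330], t["color"][195,240],t["color"][220,240])
# divider mask
hsv=cv2.cvtColor(t["color"],cv2.COLOR_RGB2HSV)
m=((hsv[...,2]>55)&(hsv[...,2]<120)&(hsv[...,1]<70)).astype(np.uint8)
k=np.zeros_like(m);cv2.fillPoly(k,[np.array([[224,167],[269,176],[259,240],[212,232]])],1)
m*=k
n,l,st,ce=cv2.connectedComponentsWithStats(m)
for i in range(1,n):
  if st[i,4]>20:print("div",ce[i],st[i])
i=1+np.argmax(st[1:,4]); 
ys,xs=np.where(l==i)
P=np.array([onz(t,x,y,0.072)[:2] for x,y in zip(xs,ys)])
rc=cv2.minAreaRect((P*1000).astype(np.float32));print(rc, P.mean(0))
e=cv2.PCACompute(P,mean=None);print(e, np.degrees(np.arctan2(e[1][0][1],e[1][0][0])))
cv2.imwrite("pics/divm.png",cv2.resize((l==i).astype(np.uint8)[150:250,190:290]*255,None,fx=5,fy=5))
# green, red, in both
for n,c in(("t",t),("s",s)):
  h=cv2.cvtColor(c["color"],cv2.COLOR_RGB2HSV)
  for nm,lo,hi in(("green",45,80),("red",0,6)):
    mm=((h[...,0]>=lo)&(h[...,0]<=hi)&(h[...,1]>150)&(h[...,2]>60)).astype(np.uint8)
    q,l2,s2,c2=cv2.connectedComponentsWithStats(mm)
    print(n,nm,[(c2[j].round(1).tolist(),s2[j,2:5].tolist()) for j in range(1,q) if s2[j,4]>5 and 140<c2[j][0]<330 and c2[j][1]<260])
E
```

```text
cap [302.5 178.6] (np.int32(329), array([45, 12], dtype=int32)) [ 0.6198 -0.1007  0.058 ]
cap [382.9 194.2] (np.int32(262), array([12, 31], dtype=int32)) [ 0.5662 -0.357   0.058 ]
cap [365.6 190.9] (np.int32(105), array([12, 11], dtype=int32)) [ 0.5777 -0.302   0.058 ]
cap [309.6 200.7] (np.int32(117), array([12, 12], dtype=int32)) [ 0.5479 -0.1213  0.058 ]
cap [288.8 237.2] (np.int32(301), array([13, 46], dtype=int32)) [ 0.4325 -0.0522  0.058 ]
cap [370.7 220.3] (np.int32(113), array([12, 12], dtype=int32)) [ 0.4827 -0.3131  0.058 ]
cap [342.6 227.1] (np.int32(125), array([13, 13], dtype=int32)) [ 0.4625 -0.2228  0.058 ]
cap [362.  249.5] (np.int32(286), array([62, 13], dtype=int32)) [ 0.3912 -0.2808  0.058 ]
[169 163 147] [142 138 126] [59 58 60] [17 17 17]
div [239.57363014 202.42123288] [218 172  43  61 584]
div [261.9047619  214.66666667] [256 176  14  65 168]
((543.9386596679688, 101.63951110839844), (144.6267852783203, 143.2625732421875), 33.223594665527344) [0.54255041 0.10094992]
(array([[0.54255041, 0.10094992]]), array([[ 0.97908625, -0.2034456 ],
       [ 0.2034456 ,  0.97908625]])) -11.738520902554502
t green []
t red [([206.4, 105.1], [4, 5, 17])]
s green [([281.7, 145.6], [4, 6, 19])]
s red [([276.0, 4.6], [16, 11, 138]), ([300.6, 98.9], [6, 11, 47])]
```

View pics/divm.png

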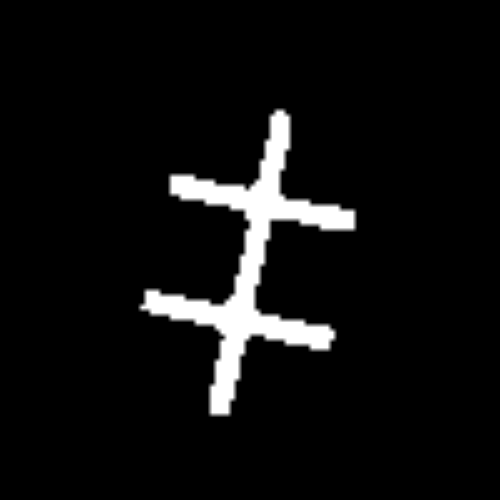

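```bash
python3 - <<'E'
from h import *
t=cap("top");s=cap("scene")
for n,c,b in(("t",t,(150,140,225,235)),("s",s,(255,70,330,180))):
  V=c["view"];print(n,-V[:3,:3].T@V[:3,3])
  h=cv2.cvtColor(c["color"],cv2.COLOR_RGB2HSV)
  for nm,lo,hi in(("green",40,85),("red",0,10)):
    mm=((((h[...,0]>=lo)&(h[...,0]<=hi))|((lo==0)&(h[...,0]>172)))&(h[...,1]>110)&(h[...,2]>40)).astype(np.uint8)
    k=np.zeros_like(mm);k[b[1]:b[3],b[0]:b[2]]=1
    q,l2,s2,c2=cv2.connectedComponentsWithStats(mm*k)
    print(n,nm,[(c2[j].round(1).tolist(),s2[j,2:5].tolist()) for j in range(1,q) if s2[j,4]>3])
# tray centre check: project model into both
C=np.array([0.5426,0.1010]);a=np.radians(78.3)
X=np.array([np.cos(a),np.sin(a)]);Y=np.array([-np.sin(a),np.cos(a)])
def W(x,y,z): return np.r_[C+x*X+y*Y,z]
# overlay
for n,c in(("t",t),("s",s)):
  im=cv2.cvtColor(c["color"],cv2.COLOR_RGB2BGR); im=cv2.resize(im,None,fx=4,fy=4,interpolation=cv2.INTER_CUBIC)
  P=[W(x,y,.072) for x in(-10e-3,10e-3,-64e-3,64e-3) for y in(-103e-3,-49e-3,-27e-3,27e-3,49e-3,103e-3)]
  P+=[W(x,y,.085) for x in(.089,.219) for y in(-.1225,.1225)]
  for p in P:
    u=proj(c,p)*4+1.5; cv2.circle(im,tuple(int(v) for v in u),3,(0,255,255),-1)
  x0,y0=((150,135) if n=="t" else (210,80)); cv2.imwrite(f"pics/ov_{n}.png",im[y0*4:(y0+150)*4,x0*4:(x0+140)*4])
for p in ((0,0,0),):pass
E
```

```text
t [0.29435679 0.06061473 1.57647949]
t green [([181.3, 210.8], [6, 7, 19])]
t red [([178.8, 167.8], [8, 5, 20])]
s [ 1.31331694 -0.81148697  1.09018999]
s green [([281.8, 145.8], [6, 7, 28])]
s red [([288.7, 80.0], [26, 26, 495]), ([300.4, 98.6], [8, 13, 61])]
```

View pics/ov_t.png

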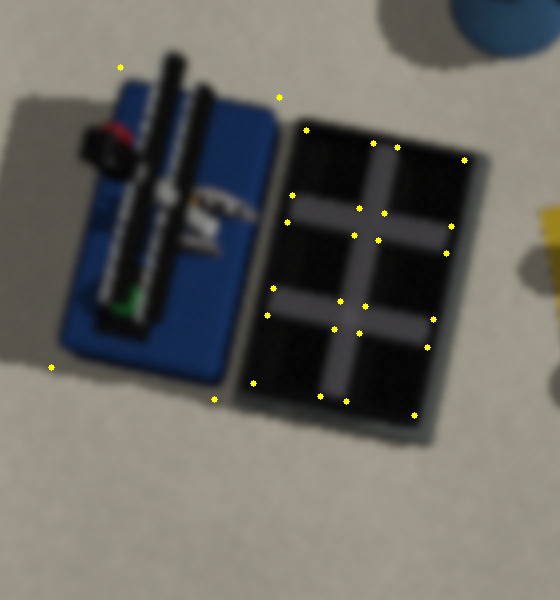

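View pics/ov_s.png

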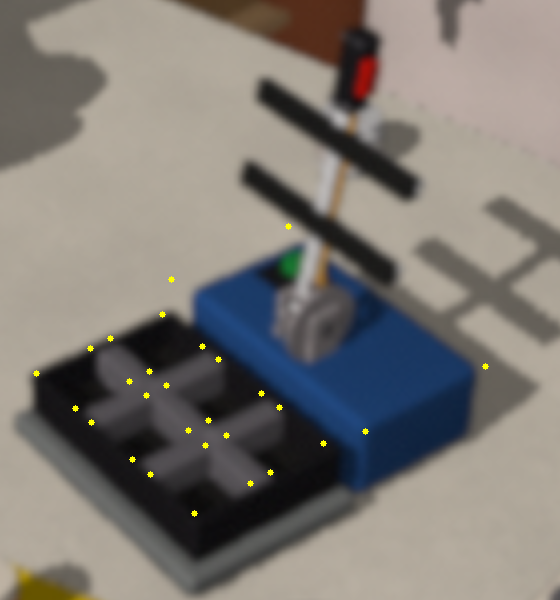

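```bash
python3 - <<'E'
from h import *
s=cap("scene");t=cap("top")
h=cv2.cvtColor(s["color"],cv2.COLOR_RGB2HSV)
m=((h[...,2]>48)&(h[...,2]<125)&(h[...,1]<70)).astype(np.uint8)
k=np.zeros_like(m);cv2.fillPoly(k,[np.array([[221,173],[252,160],[293,193],[258,212]])],1)
m*=k
n,l,st,ce=cv2.connectedComponentsWithStats(m);i=1+np.argmax(st[1:,4]);print(ce[i],st[i])
ys,xs=np.where(l==i)
P=np.array([onz(s,x,y,0.072)[:2] for x,y in zip(xs,ys)])
print(P.mean(0),cv2.PCACompute(P,mean=None)[1])
print(cv2.minAreaRect((P*1000).astype(np.float32)))
cv2.imwrite("pics/divs.png",cv2.resize((l==i).astype(np.uint8)[150:230,210:310]*255,None,fx=5,fy=5))
# tri of centre
print(tri(t,(239.6,202.4),s,ce[i]))
print("red",tri(t,(178.8,167.8),s,(300.4,98.6)));print("green",tri(t,(181.3,210.8),s,(281.8,145.8)))
E
```

```text
[255.63263158 184.48315789] [232 166  49  38 950]
[0.55472865 0.09441349] [[ 0.97241718 -0.23324842]
 [ 0.23324842  0.97241718]]
((552.3131713867188, 94.55296325683594), (156.21253967285156, 164.5981903076172), 32.92938995361328)
(array([0.54571275, 0.10267726, 0.06026927]), np.float64(0.0040542689454037715))
red (array([0.59381451, 0.25402404, 0.32724792]), np.float64(0.002790288893717749))
green (array([0.5133214 , 0.28007649, 0.09883033]), np.float64(0.0003634796455758328))
```

View pics/divs.png

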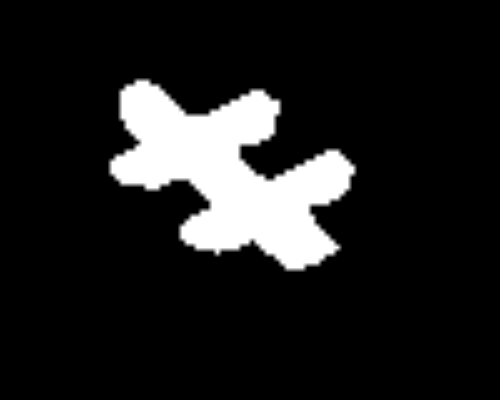

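Emit:
arm_command:
  steps:
    - [0.03,-0.15,0.02,-0.2,1]
    - [0.05,-0.3,0.02,-0.4,0.75]
    - [0.08,-0.45,0.02,-0.6,0.75]
    - [0.125,-0.595,0.02,-0.8,0.75]
    - [0.125,-0.595,0.02,-0.878,0.75]
    - [0.125,-0.595,0.02,-0.878,0.75]
    - [0.125,-0.595,0.02,-0.878,0.75]
    - [0.385,-0.872,0.0,-0.878,0.75]
    - [0.385,-0.872,-0.1,-0.878,0.75]
    - [0.385,-0.872,-0.1,-0.878,0.75]
    - [0.385,-0.872,-0.1,-0.878,0.75]
    - [0.385,-0.872,-0.1,-0.878,0.75]

```text
time: 1.9
position: [0.5202, -0.086, 0.1662]
tool_rot: [[0.001, 0.979, -0.203], [-0.0, -0.203, -0.979], [-1.0, 0.001, -0.0]]
contact_force: [0.2, -0.5, 0.4]
width: 0.064
```

Emit:
arm_command:
  steps:
    - [0.036,-0.045,0,0,0.75]
    - [0.036,-0.045,0,0,0.75]
    - [0.036,-0.045,-0.07,0,0.75]
    - [0.036,-0.045,-0.12,0,0.75]
    - [0.036,-0.045,-0.165,0,0.75]
    - [0.036,-0.045,-0.165,0,0.75]
    - [0.036,-0.045,-0.165,0,0.0]
    - [0.036,-0.045,-0.165,0,0.0]
    - [0.036,-0.045,-0.165,0,0.0]
    - [0.036,-0.045,-0.165,0,0.0]

```text
time: 3.15
position: [0.5506, -0.1224, 0.0366]
tool_rot: [[0.004, 0.979, -0.203], [-0.001, -0.203, -0.979], [-1.0, 0.004, 0.0]]
contact_force: [-1.2, 1.3, 6.5]
width: 0.0424
```

```bash
python3 - <<'E'
from h import *
s=cap("scene");crop(s,90,170,290,310,4,"g1")
E
```

```text
(no output)
```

View pics/g1.png

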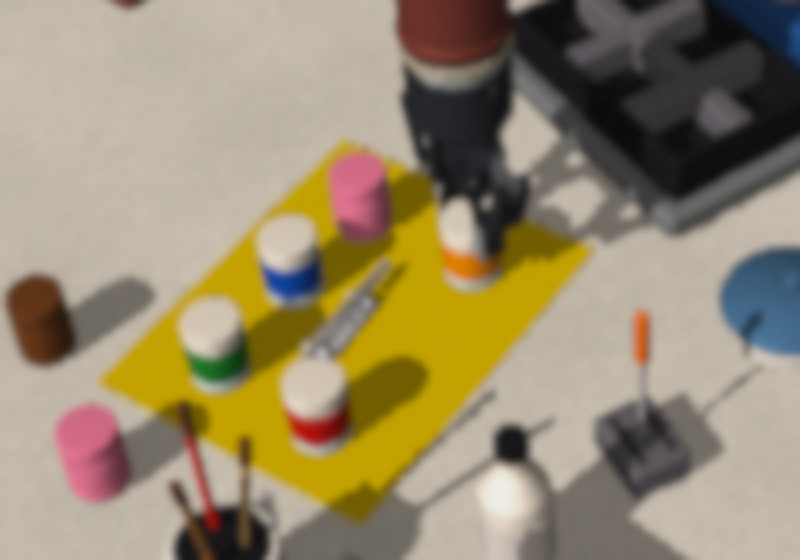

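Emit:
arm_command:
  steps:
    - [0,0,0.06,0,0]
    - [0,0,0.12,0,0]
    - [0,0,0.167,0,0]
    - [0.02,0.06,0.167,0,0]
    - [0.04,0.12,0.167,0,0]
    - [0.06,0.17,0.167,0,0]
    - [0.075,0.215,0.167,0,0]
    - [0.075,0.215,0.167,0,0]
    - [0.075,0.215,0.167,0,0]

```text
time: 4.32
position: [0.6105, 0.0493, 0.1704]
tool_rot: [[0.004, 0.979, -0.203], [-0.002, -0.203, -0.979], [-1.0, 0.005, 0.001]]
contact_force: [-0.1, 0.0, -1.0]
width: 0.0423
```

```bash
python3 - <<'E'
from h import *
s=cap("scene");crop(s,90,80,320,250,3,"g2")
t=cap("top");crop(t,150,130,350,280,4,"g3")
print(r.sense()["position"])
E
```

```text
[0.61041083 0.0485913  0.17032159]
```

View pics/g2.png

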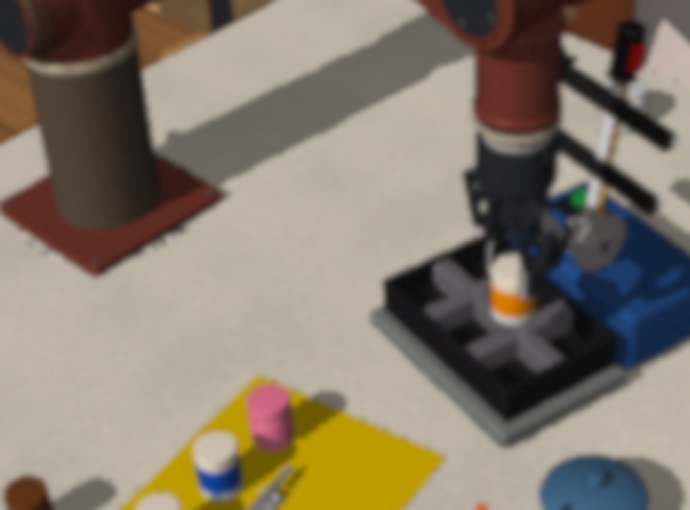

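View pics/g3.png

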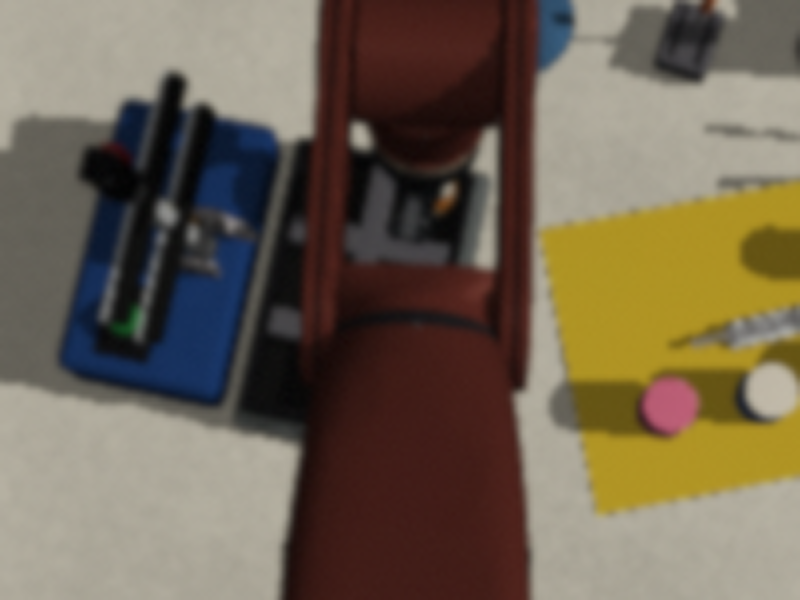

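Emit:
arm_command:
  steps:
    - [0,0.001,-0.05,0,0]
    - [0,0.001,-0.09,0,0]
    - [0,0.001,-0.11,0,0]
    - [0,0.001,-0.116,0,0]
    - [0,0.001,-0.116,0,0]

```text
time: 5.05
position: [0.6111, 0.049, 0.0784]
tool_rot: [[0.006, 0.979, -0.205], [-0.001, -0.205, -0.979], [-1.0, 0.006, 0.0]]
contact_force: [0.2, -0.9, -0.3]
width: 0.0423
```

```bash
python3 - <<'E'
from h import *
s=cap("scene");crop(s,200,130,330,230,6,"g4")
E
```

```text
(no output)
```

View pics/g4.png

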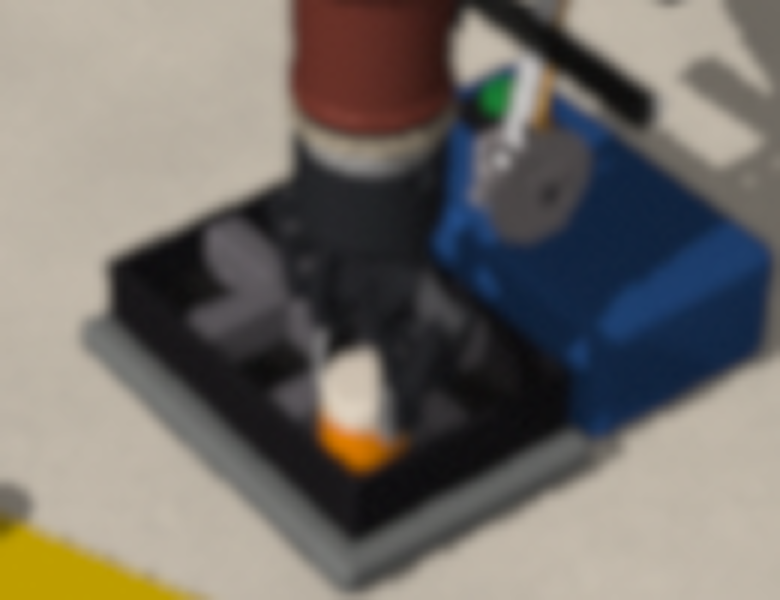

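Emit:
arm_command:
  steps:
    - [-0.001,0.0,-0.004,0,0]
    - [-0.001,0.0,-0.004,0,0]
    - [-0.001,0.0,-0.004,0,0.72]
    - [-0.001,0.0,-0.004,0,0.72]
    - [-0.001,0.0,-0.004,0,0.72]
    - [0,0,0.04,0,0.72]
    - [0,0,0.11,0,0.72]
    - [-0.06,-0.06,0.12,0,0.72]
    - [-0.12,-0.12,0.12,0,0.72]
    - [-0.18,-0.2,0.12,0,0.72]
    - [-0.18,-0.2,0.12,0,0.72]

```text
time: 6.48
position: [0.4657, -0.1126, 0.1751]
tool_rot: [[0.007, 0.978, -0.206], [-0.002, -0.206, -0.978], [-1.0, 0.007, 0.001]]
contact_force: [1.2, -0.4, -0.5]
width: 0.0614
```

```bash
python3 - <<'E'
from m import *
s=cap("scene");crop(s,90,80,320,300,3,"g5")
t=cap("top","t5")
for o in caps(t,(200,160,400,260)):
  if 60<o[1]<200: print("cap",o[0].round(1),o[1:3],o[3].round(4), onz(t,*o[0],.096).round(4))
E
```

```text
cap [256.  179.6] (np.int32(138), array([13, 14], dtype=int32)) [0.6182 0.0483 0.058 ] [0.6101 0.0486 0.096 ]
cap [365.5 191. ] (np.int32(112), array([12, 12], dtype=int32)) [ 0.5773 -0.3016  0.058 ] [ 0.5702 -0.2925  0.096 ]
cap [370.6 220.3] (np.int32(119), array([13, 12], dtype=int32)) [ 0.4827 -0.3126  0.058 ] [ 0.4779 -0.3033  0.096 ]
cap [320.8 257.1] (np.int32(90), array([23,  6], dtype=int32)) [ 0.3693 -0.1504  0.058 ] [ 0.3675 -0.1451  0.096 ]
```

View pics/g5.png

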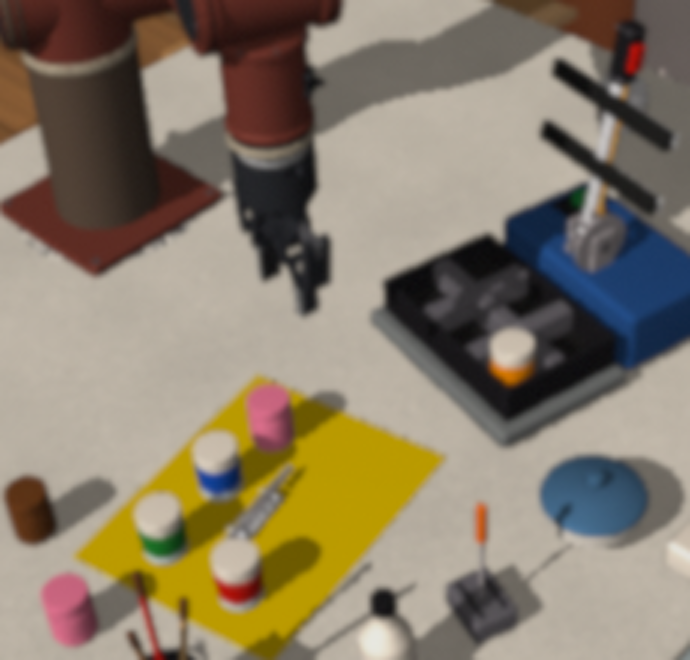

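View pics/t5.png

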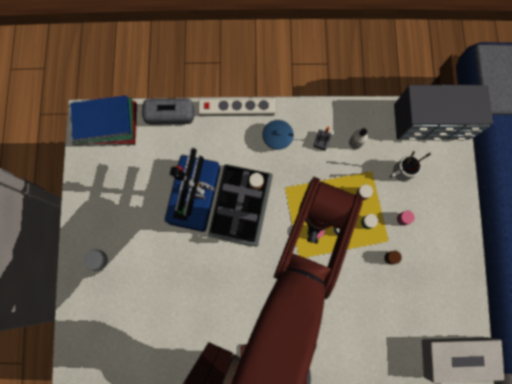

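Emit:
arm_command:
  steps:
    - [-0.003,-0.07,0,0,0.72]
    - [-0.003,-0.139,0,0,0.72]
    - [-0.003,-0.139,0,0,0.72]
    - [-0.003,-0.139,-0.06,0,0.72]
    - [-0.003,-0.139,-0.12,0,0.72]
    - [-0.003,-0.139,-0.174,0,0.72]
    - [-0.003,-0.139,-0.174,0,0.72]
    - [-0.003,-0.139,-0.174,0,0]
    - [-0.003,-0.139,-0.174,0,0]
    - [-0.003,-0.139,-0.174,0,0]
    - [-0.003,-0.139,-0.174,0,0]

```text
time: 7.95
position: [0.4651, -0.2248, 0.0379]
tool_rot: [[0.01, 0.978, -0.208], [-0.004, -0.208, -0.978], [-1.0, 0.01, 0.002]]
contact_force: [-0.6, 2.3, 6.5]
width: 0.0421
```

Emit:
arm_command:
  steps:
    - [0,0,0.06,0,0]
    - [0,0,0.12,0,0]
    - [0,0.05,0.172,0,0]
    - [-0.002,0.12,0.172,0,0]
    - [-0.003,0.19,0.172,0,0]
    - [-0.004,0.26,0.172,0,0]
    - [-0.004,0.33,0.172,0,0]
    - [-0.004,0.381,0.172,0,0]
    - [-0.004,0.381,0.172,0,0]
    - [-0.004,0.381,0.172,0,0]

```text
time: 9.2
position: [0.4619, 0.0797, 0.1756]
tool_rot: [[0.01, 0.978, -0.208], [-0.005, -0.208, -0.978], [-1.0, 0.011, 0.002]]
contact_force: [0.3, -0.1, -1.6]
width: 0.0419
```

```bash
python3 - <<'E'
from h import *
s=cap("scene");crop(s,200,100,330,230,5,"g6")
E
```

```text
(no output)
```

View pics/g6.png

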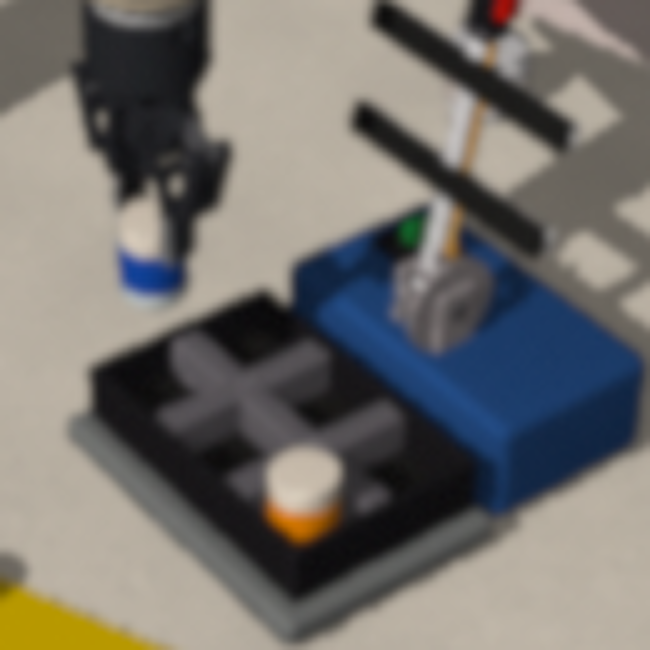

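Emit:
arm_command:
  steps:
    - [0,0.001,-0.05,0,0]
    - [0,0.001,-0.09,0,0]
    - [0,0.001,-0.113,0,0]
    - [0,0.001,-0.122,0,0]
    - [0,0.001,-0.124,0,0]
    - [0,0.001,-0.124,0,0]

```text
time: 10.0
position: [0.4627, 0.0797, 0.0772]
tool_rot: [[0.011, 0.978, -0.209], [-0.005, -0.209, -0.978], [-1.0, 0.012, 0.002]]
contact_force: [0.5, -0.1, -1.2]
width: 0.042
```

Emit:
arm_command:
  steps:
    - [0,0.001,-0.002,0,0]
    - [0,0.001,-0.002,0,0.72]
    - [0,0.001,-0.002,0,0.72]
    - [0,0.001,-0.002,0,0.72]
    - [0,0,0.05,0,0.72]
    - [0,0,0.12,0,0.72]
    - [0.04,-0.12,0.12,0,0.72]
    - [0.07,-0.24,0.12,0,0.72]
    - [0.11,-0.36,0.12,0,0.72]
    - [0.145,-0.479,0.12,0,0.72]
    - [0.145,-0.479,0.12,0,0.72]
    - [0.145,-0.479,0.12,0,0.72]

```text
time: 11.5
position: [0.5718, -0.2812, 0.1732]
tool_rot: [[0.012, 0.978, -0.209], [-0.004, -0.209, -0.978], [-1.0, 0.012, 0.002]]
contact_force: [1.2, 1.9, 1.0]
width: 0.0615
```

```bash
python3 - <<'E'
from m import *
s=cap("scene");crop(s,90,80,320,300,3,"g7")
t=cap("top","t7")
for o in caps(t,(200,160,400,260)):
  if 60<o[1]<200: print("cap",o[0].round(1),o[1:3],o[3].round(4), onz(t,*o[0],.096).round(4))
E
```

```text
cap [246.2 226.5] (np.int32(149), array([13, 14], dtype=int32)) [0.4676 0.081  0.058 ] [0.4632 0.0805 0.096 ]
cap [394.2 243.8] (np.int32(166), array([14, 21], dtype=int32)) [ 0.4076 -0.3836  0.058 ] [ 0.4048 -0.3725  0.096 ]
```

View pics/g7.png

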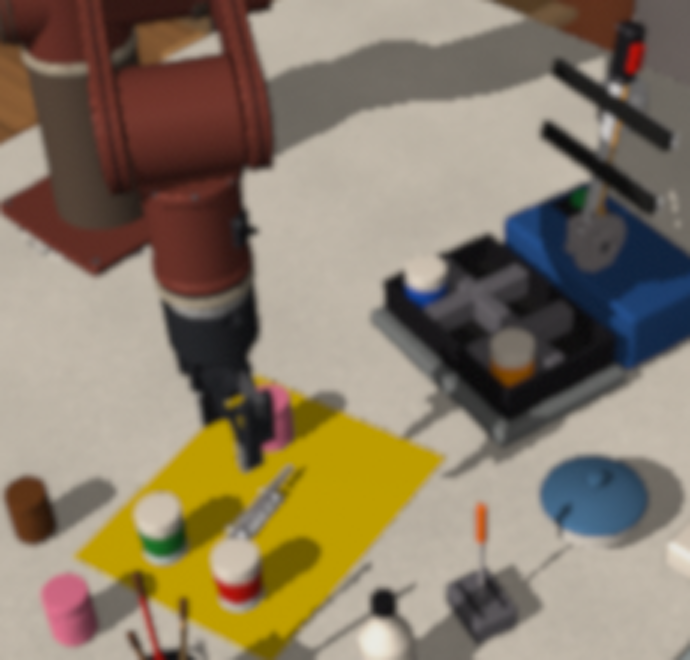

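Emit:
arm_command:
  steps:
    - [0.009,-0.028,0,0,0.72]
    - [0.009,-0.028,0,0,0.72]
    - [0.009,-0.028,-0.06,0,0.72]
    - [0.009,-0.028,-0.12,0,0.72]
    - [0.009,-0.028,-0.172,0,0.72]
    - [0.009,-0.028,-0.172,0,0.72]
    - [0.009,-0.028,-0.172,0,0]
    - [0.009,-0.028,-0.172,0,0]
    - [0.009,-0.028,-0.172,0,0]
    - [0.009,-0.028,-0.172,0,0]

```text
time: 12.85
position: [0.5803, -0.3084, 0.0372]
tool_rot: [[0.014, 0.977, -0.214], [-0.008, -0.214, -0.977], [-1.0, 0.016, 0.005]]
contact_force: [0.7, 1.3, 6.3]
width: 0.0422
```

Emit:
arm_command:
  steps:
    - [0,0,0.06,0,0]
    - [0,0,0.12,0,0]
    - [0.005,0.06,0.172,0,0]
    - [0.01,0.13,0.172,0,0]
    - [0.018,0.2,0.172,0,0]
    - [0.025,0.27,0.172,0,0]
    - [0.03,0.34,0.172,0,0]
    - [0.04,0.41,0.172,0,0]
    - [0.05,0.48,0.172,0,0]
    - [0.055,0.532,0.172,0,0]
    - [0.055,0.532,0.172,0,0]
    - [0.055,0.532,0.172,0,0]

```text
time: 14.35
position: [0.6241, 0.1168, 0.1747]
tool_rot: [[0.014, 0.977, -0.214], [-0.009, -0.214, -0.977], [-1.0, 0.016, 0.006]]
contact_force: [0.0, -0.4, -0.2]
width: 0.0421
```

```bash
python3 - <<'E'
from h import *
print(r.sense()["position"])
s=cap("scene");crop(s,200,80,330,210,5,"g8")
t=cap("top");crop(t,150,130,300,260,5,"g9");print(r.sense()["position"])
E
```

```text
[0.62414251 0.11680236 0.17472447]
[0.62426272 0.11590886 0.17478025]
```

View pics/g8.png

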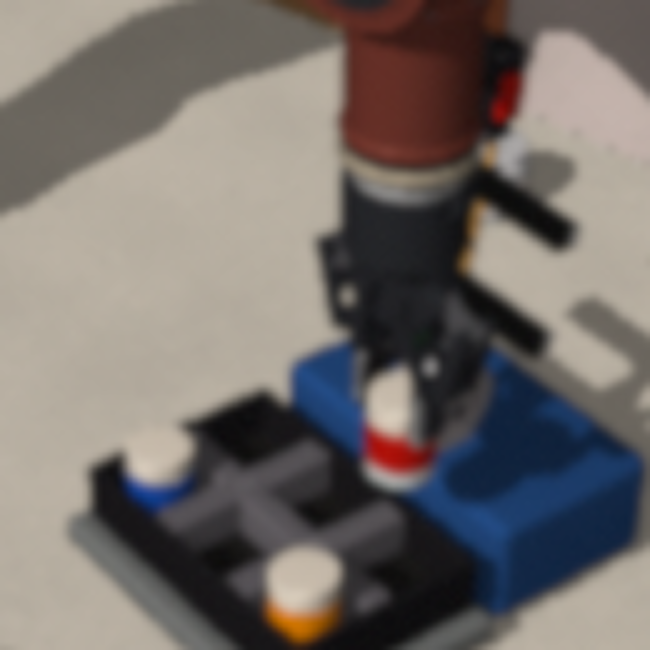

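View pics/g9.png

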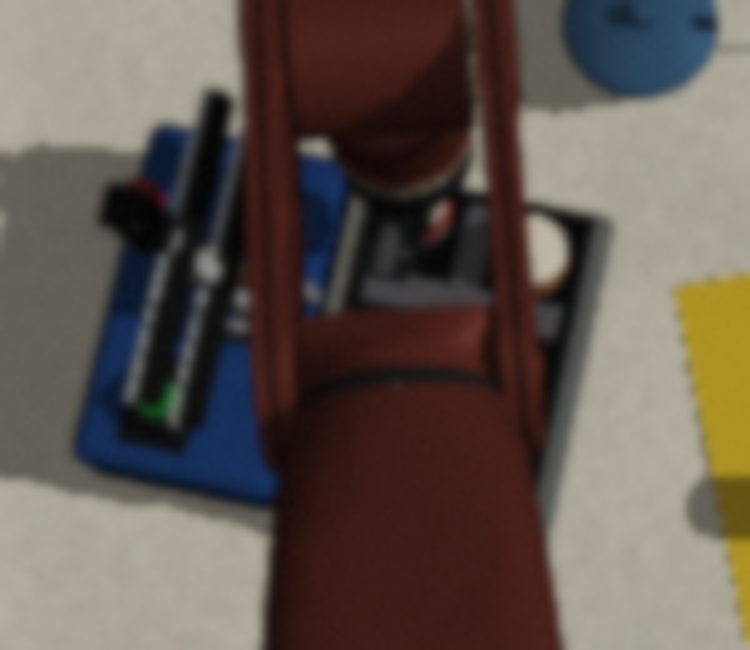

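```bash
python3 - <<'E'
from h import *
s=cap("scene")
h=cv2.cvtColor(s["color"],cv2.COLOR_RGB2HSV)
m=((h[...,0]<8)|(h[...,0]>174))&(h[...,1]>150)&(h[...,2]>90);m=m.astype(np.uint8)
m[:155]=0;m[185:]=0;m[:,:265]=0;m[:,300:]=0
ys,xs=np.where(m);print(xs.min(),xs.max(),ys.min(),ys.max(),len(xs),xs.mean(),ys.mean())
for d in(-.005,0,.005,.01): print(d,proj(s,(.6242+d*.21,.1160+d*.977,.157)))
# reference: orange placed pot edges
E
```

```text
273 285 167 173 58 278.6896551724138 170.4655172413793
-0.005 [276.83524617 169.72627134]
0 [278.12597596 169.09246064]
0.005 [279.41241425 168.46078283]
0.01 [280.69456856 167.83123399]
```

Emit:
arm_command:
  steps:
    - [0.001,0.003,-0.05,0,0]
    - [0.001,0.003,-0.09,0,0]
    - [0.001,0.003,-0.113,0,0]
    - [0.001,0.003,-0.122,0,0]
    - [0.001,0.003,-0.123,0,0]
    - [0.001,0.003,-0.123,0,0]

```text
time: 15.25
position: [0.6262, 0.1182, 0.0779]
tool_rot: [[0.017, 0.976, -0.216], [-0.009, -0.216, -0.976], [-1.0, 0.018, 0.005]]
contact_force: [-0.2, 0.3, -1.3]
width: 0.0422
```

```bash
python3 - <<'E'
from h import *
s=cap("scene");crop(s,200,80,330,210,5,"g10")
E
```

```text
(no output)
```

View pics/g10.png

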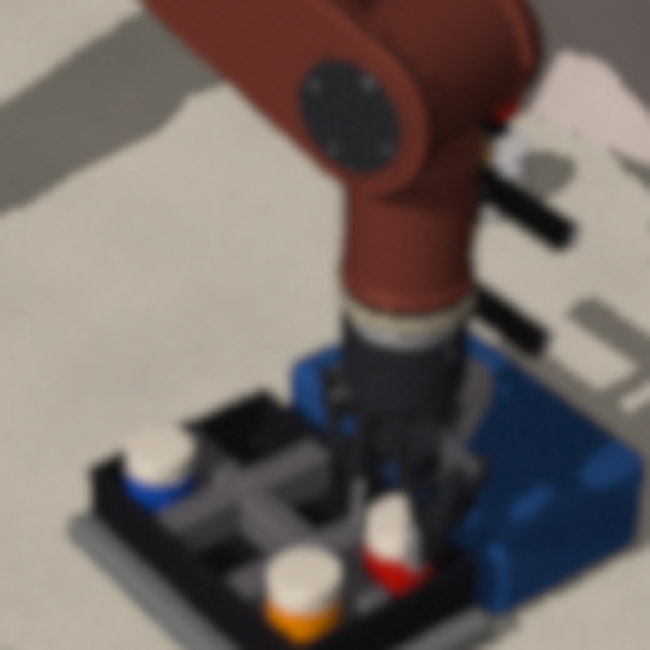

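Emit:
arm_command:
  steps:
    - [-0.001,0.0,-0.003,0,0]
    - [-0.001,0.0,-0.003,0,0.72]
    - [-0.001,0.0,-0.003,0,0.72]
    - [-0.001,0.0,-0.003,0,0.72]
    - [0,0,0.05,0,0.72]
    - [0,0,0.12,0,0.72]
    - [-0.03,-0.07,0.12,0,0.72]
    - [-0.05,-0.14,0.12,0,0.72]
    - [-0.08,-0.22,0.12,0,0.72]
    - [-0.1,-0.29,0.12,0,0.72]
    - [-0.12,-0.36,0.12,0,0.72]
    - [-0.14,-0.42,0.12,0,0.72]

```text
time: 16.8
position: [0.5134, -0.2199, 0.1743]
tool_rot: [[0.017, 0.976, -0.217], [-0.009, -0.216, -0.976], [-1.0, 0.019, 0.005]]
contact_force: [0.2, -0.8, -1.4]
width: 0.0615
```

```bash
python3 - <<'E'
from m import *
s=cap("scene");crop(s,90,80,320,300,3,"g11")
t=cap("top","t11")
for o in caps(t,(200,160,400,260)):
  if 60<o[1]<200: print("cap",o[0].round(1),o[1:3],o[3].round(4), onz(t,*o[0],.096).round(4))
print(r.sense()["position"])
E
```

```text
cap [232.5 174.9] (np.int32(141), array([14, 13], dtype=int32)) [0.6344 0.1235 0.058 ] [0.6259 0.122  0.096 ]
cap [256.1 179.6] (np.int32(141), array([13, 14], dtype=int32)) [0.618  0.0481 0.058 ] [0.6099 0.0484 0.096 ]
cap [370.6 220.4] (np.int32(123), array([13, 12], dtype=int32)) [ 0.4824 -0.3126  0.058 ] [ 0.4777 -0.3032  0.096 ]
cap [246.2 226.5] (np.int32(146), array([13, 14], dtype=int32)) [0.4677 0.081  0.058 ] [0.4634 0.0805 0.096 ]
[ 0.5126823  -0.22233577  0.17422529]
```

View pics/g11.png

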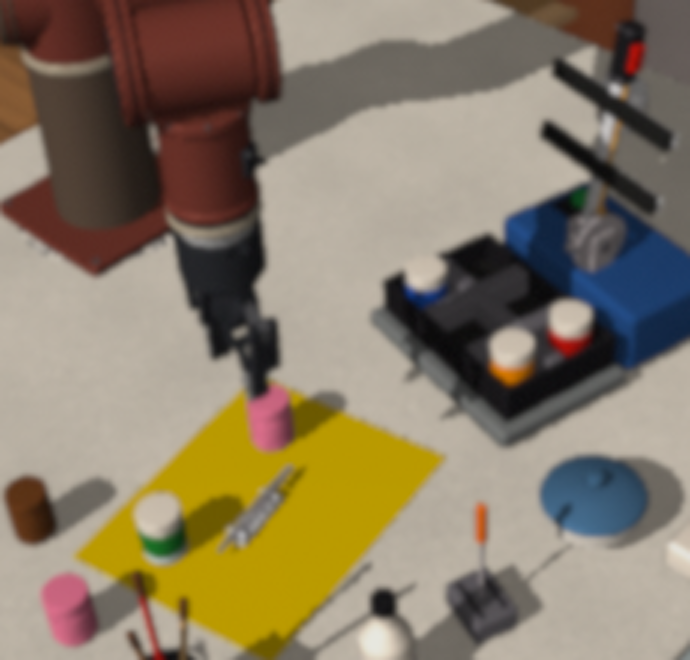

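Emit:
arm_command:
  steps:
    - [-0.02,-0.06,0,0,0.72]
    - [-0.037,-0.114,0,0,0.72]
    - [-0.037,-0.114,0,0,0.72]
    - [-0.037,-0.114,-0.06,0,0.72]
    - [-0.037,-0.114,-0.12,0,0.72]
    - [-0.037,-0.114,-0.173,0,0.72]
    - [-0.037,-0.114,-0.173,0,0.72]
    - [-0.037,-0.114,-0.173,0,0]
    - [-0.037,-0.114,-0.173,0,0]
    - [-0.037,-0.114,-0.173,0,0]
    - [-0.037,-0.114,-0.173,0,0]

```text
time: 18.27
position: [0.4845, -0.3145, 0.038]
tool_rot: [[0.02, 0.975, -0.221], [-0.013, -0.221, -0.975], [-1.0, 0.022, 0.008]]
contact_force: [0.1, 0.8, 7.1]
width: 0.0422
```

Emit:
arm_command:
  steps:
    - [0,0,0.06,0,0]
    - [0,0,0.12,0,0]
    - [0,0.06,0.171,0,0]
    - [0,0.13,0.171,0,0]
    - [0,0.2,0.171,0,0]
    - [0,0.27,0.171,0,0]
    - [0,0.34,0.171,0,0]
    - [0,0.41,0.171,0,0]
    - [-0.005,0.48,0.171,0,0]
    - [-0.01,0.54,0.171,0,0]
    - [-0.01,0.584,0.171,0,0]
    - [-0.01,0.584,0.171,0,0]

```text
time: 19.77
position: [0.4762, 0.1547, 0.1752]
tool_rot: [[0.02, 0.976, -0.218], [-0.012, -0.217, -0.976], [-1.0, 0.022, 0.008]]
contact_force: [-0.5, -1.5, -1.1]
width: 0.042
```

```bash
python3 - <<'E'
from h import *
s=cap("scene");crop(s,200,80,330,210,5,"g12")
p=r.sense()["position"];print(p)
h=cv2.cvtColor(s["color"],cv2.COLOR_RGB2HSV)
m=((h[...,0]>45)&(h[...,0]<85)&(h[...,1]>110)&(h[...,2]>40)).astype(np.uint8)
n,l,st,ce=cv2.connectedComponentsWithStats(m)
for i in range(1,n):
  if st[i,4]>15 and 200<ce[i][0]<330 and 80<ce[i][1]<210: print(ce[i],st[i])
for d in(-.005,0,.005): print(d,proj(s,(p[0]+d*.21,p[1]+d*.977,p[2]-.018)))
E
```

```text
[0.47626611 0.15338112 0.17504565]
[248.96078431 145.74509804] [244 143  11   6  51]
[281.84210526 145.63157895] [280 143   4   6  19]
-0.005 [247.6369557  144.88621738]
0 [248.89481869 144.32693157]
0.005 [250.148941   143.76946018]
```

View pics/g12.png

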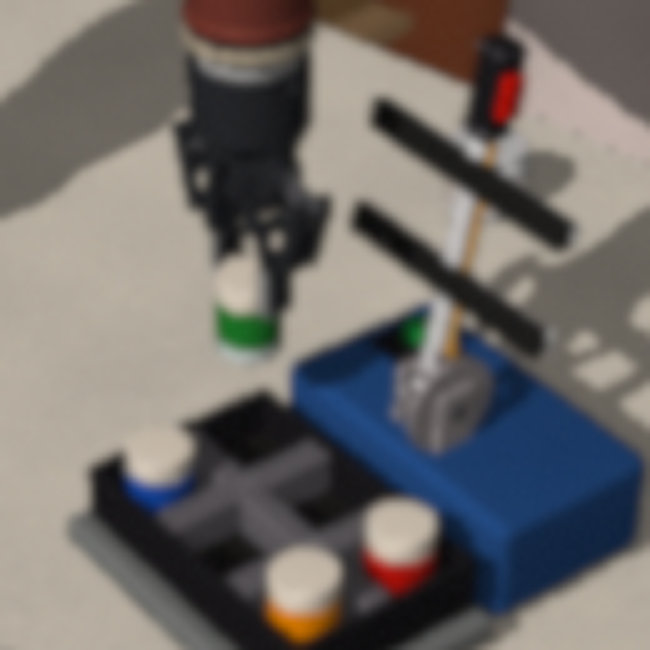

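Emit:
arm_command:
  steps:
    - [0,-0.001,-0.05,0,0]
    - [0,-0.001,-0.09,0,0]
    - [0,-0.001,-0.113,0,0]
    - [0,-0.001,-0.122,0,0]
    - [0,-0.001,-0.123,0,0]
    - [0,-0.001,-0.123,0,0]

```text
time: 20.58
position: [0.477, 0.1523, 0.0776]
tool_rot: [[0.021, 0.975, -0.219], [-0.013, -0.219, -0.976], [-1.0, 0.024, 0.008]]
contact_force: [-0.6, 0.1, -0.4]
width: 0.0422
```

```bash
python3 - <<'E'
from h import *
s=cap("scene");crop(s,200,80,330,210,5,"g13")
E
```

```text
(no output)
```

View pics/g13.png

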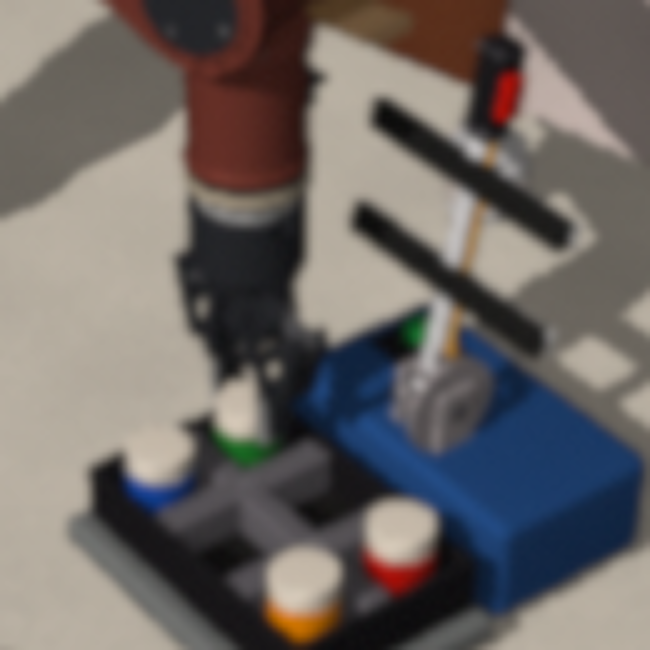

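Emit:
arm_command:
  steps:
    - [0,0,-0.002,0,0]
    - [0,0,-0.002,0,0.72]
    - [0,0,-0.002,0,0.72]
    - [0,0,-0.002,0,0.72]
    - [0,0,0.05,0,0.72]
    - [0,0,0.12,0,0.72]
    - [-0.05,-0.06,0.16,0,0.72]
    - [-0.096,-0.125,0.2,0,0.8]
    - [-0.096,-0.125,0.28,0,0.8]
    - [-0.096,-0.125,0.36,0,0.8]
    - [-0.096,-0.125,0.43,0,0.8]
    - [-0.096,-0.125,0.43,0,0.8]

```text
time: 22.12
position: [0.4016, 0.0523, 0.4273]
tool_rot: [[0.031, 0.975, -0.219], [-0.014, -0.219, -0.976], [-0.999, 0.033, 0.006]]
contact_force: [0.3, -0.1, -1.1]
width: 0.0685
```

```bash
python3 - <<'E'
from m import *
s=cap("scene");crop(s,200,80,330,210,5,"g14")
t=cap("top","t14");crop(t,150,130,300,260,5,"g15")
for o in caps(t,(200,160,400,260)):
  if 60<o[1]<200: print("cap",o[0].round(1),o[1:3],o[3].round(4), onz(t,*o[0],.096).round(4))
print(r.sense()["position"])
E
```

```text
cap [232.5 174.8] (np.int32(126), array([13, 13], dtype=int32)) [0.6347 0.1236 0.058 ] [0.6262 0.122  0.096 ]
cap [256.1 179.5] (np.int32(130), array([13, 13], dtype=int32)) [0.6183 0.048  0.058 ] [0.6102 0.0483 0.096 ]
cap [237.7 254. ] (np.int32(155), array([15, 11], dtype=int32)) [0.382  0.1082 0.058 ] [0.3798 0.107  0.096 ]
cap [267.3 255.2] (np.int32(164), array([20,  9], dtype=int32)) [0.3772 0.0159 0.058 ] [0.3752 0.017  0.096 ]
[0.40051428 0.05244675 0.42233884]
```

View pics/g14.png

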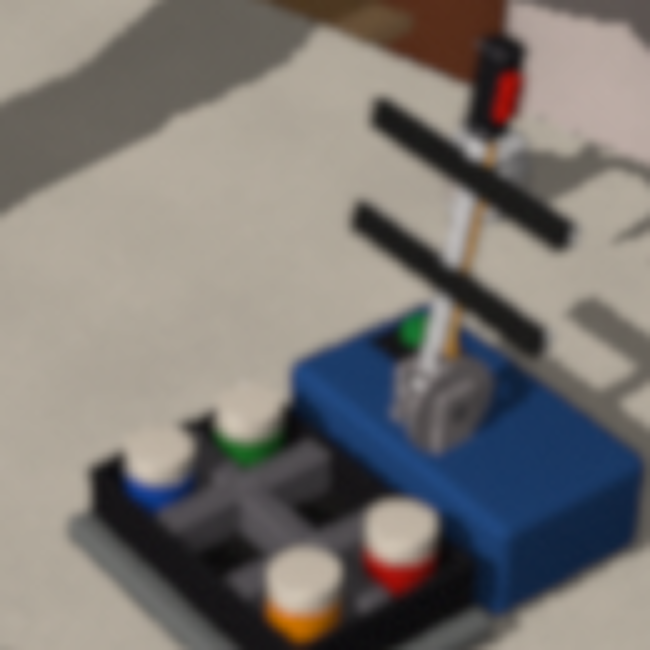

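View pics/g15.png

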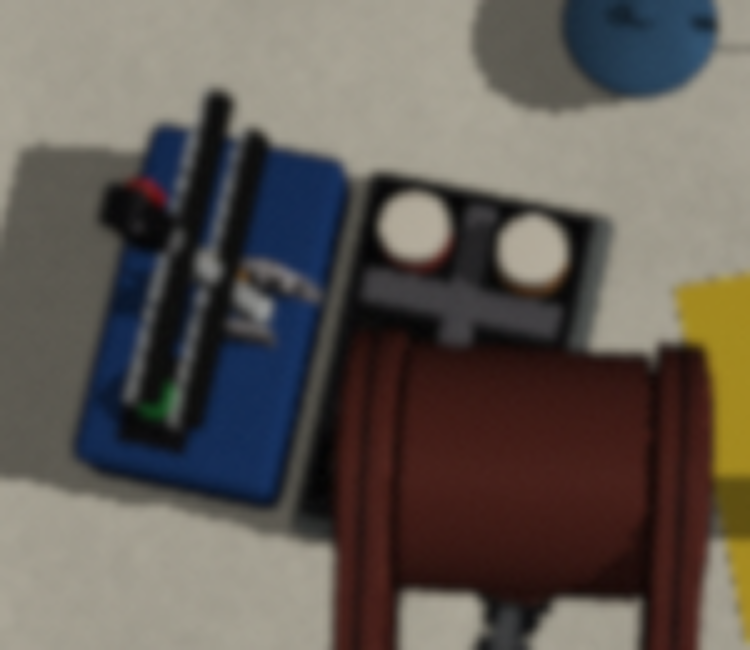

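```bash
python3 - <<'E'
from h import *
s=cap("scene");t=cap("top")
C=np.array([0.5435,0.101]);X=np.array([.203,.979]);Y=np.array([-.979,.203])
def S(p): d=p[:2]-C; return (d@X).round(4),(d@Y).round(4),p[2].round(4)
for a,b in(((173.6,171),(300,89)),((175,172),(299.4,97)),((178.8,167.8),(300.4,98.6))):
  P,e=tri(t,a,s,b);print(P,e,S(P))
th=1.749
for rr in(.182,.215,.248):
  x=.122-rr*np.cos(th);z=.113+rr*np.sin(th)
  w=np.r_[C+x*X,z];print(rr,w,proj(t,w),proj(s,w))
  w=np.r_[C+x*X-.016*Y,z];print("   red",proj(t,w),proj(s,w))
crop(t,160,150,200,190,15,"g16");crop(s,280,80,320,120,15,"g17")
E
```

```text
[0.58098002 0.26487809 0.35014573] 3.737773372813005e-05 (np.float64(0.168), np.float64(-0.0034), np.float64(0.3501))
[0.58308359 0.26427897 0.32403569] 0.0032063771287572664 (np.float64(0.1679), np.float64(-0.0056), np.float64(0.324))
[0.59381451 0.25402404 0.32724792] 0.002790288893717749 (np.float64(0.16), np.float64(-0.0182), np.float64(0.3272))
0.182 [0.57481512 0.25202219 0.29211779] [181.69297067 177.98058983] [294.70010835 106.54152201]
   red [182.98855101 172.34458279] [298.21488672 108.79046376]
0.215 [0.5760026  0.25774899 0.3245952 ] [177.77994402 174.97130503] [296.74510532  96.73139932]
   red [179.11682365 169.205019  ] [300.31288172  98.9390147 ]
0.248 [0.57719008 0.26347579 0.3570726 ] [173.6722439  171.81151943] [298.8267614   86.72486525]
   red [175.05302756 165.90897189] [302.44832994  88.88801522]
```

View pics/g16.png

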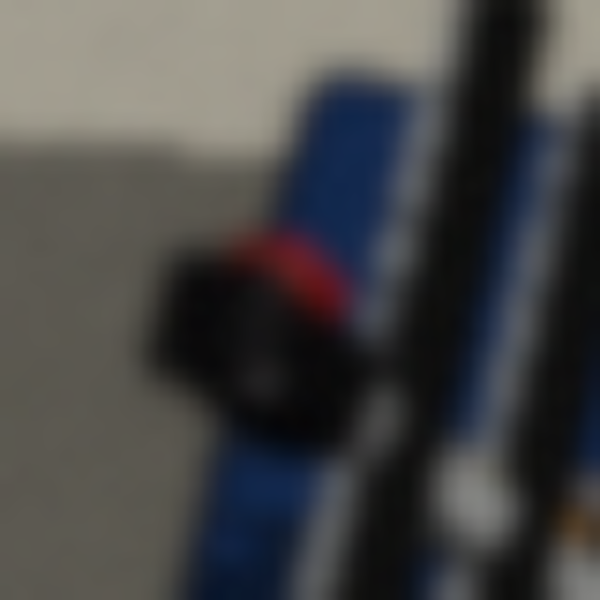

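View pics/g17.png

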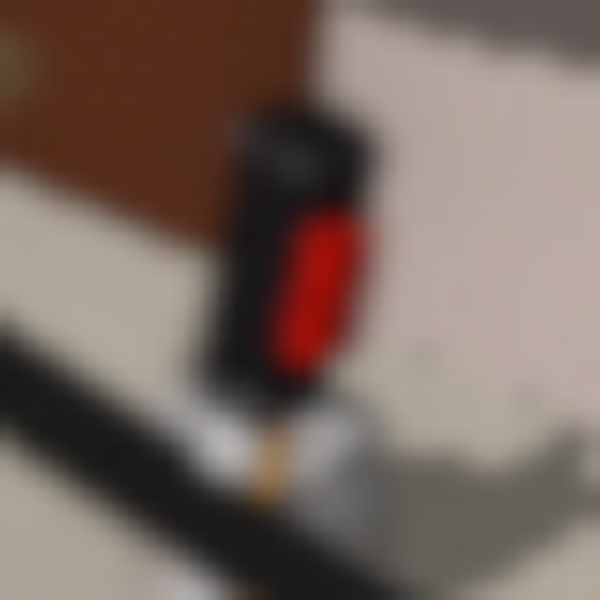

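Emit:
arm_command:
  steps:
    - [0.06,0.06,0.01,0,0.8]
    - [0.11,0.12,0.01,0,0.8]
    - [0.16,0.19,0.01,0,0.8]
    - [0.22,0.257,0.01,0,0.8]
    - [0.22,0.257,0.01,0,0.8]
    - [0.22,0.257,0.01,0,0.8]
    - [0.22,0.257,0.01,0,0.8]

```text
time: 23.2
position: [0.575, 0.2575, 0.4264]
tool_rot: [[0.016, 0.976, -0.219], [-0.014, -0.219, -0.976], [-1.0, 0.019, 0.01]]
contact_force: [0.5, 0.1, 0.3]
width: 0.0682
```

```bash
python3 - <<'E'
from h import *
s=cap("scene");crop(s,230,30,360,160,5,"g18")
t=cap("top");crop(t,120,110,270,240,5,"g19")
print(r.sense()["position"])
E
```

```text
[0.5751549 0.2572193 0.4279238]
```

View pics/g18.png

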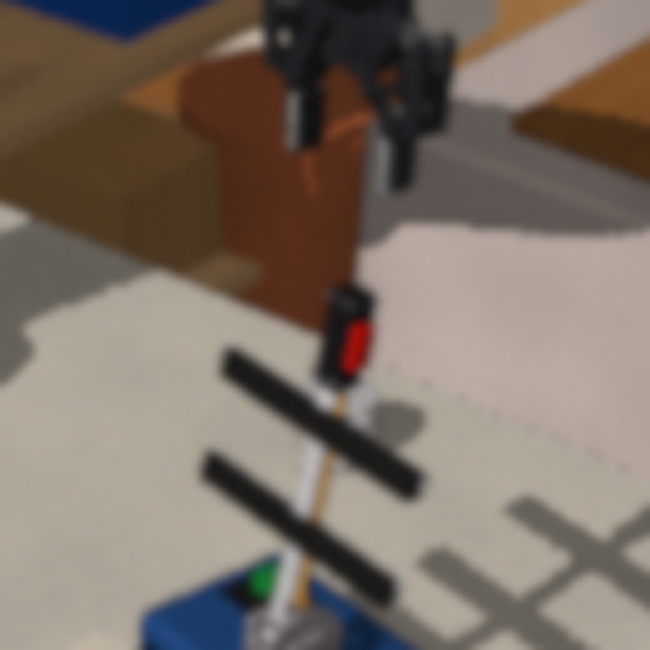

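Emit:
arm_command:
  steps:
    - [0.002,0.001,-0.06,0,0.8]
    - [0.002,0.001,-0.12,0,0.8]
    - [0.002,0.001,-0.153,0,0.8]
    - [0.002,0.001,-0.153,0,0.8]
    - [0.002,0.001,-0.153,0,0.8]

```text
time: 23.92
position: [0.5773, 0.2578, 0.3079]
tool_rot: [[0.022, 0.975, -0.22], [-0.012, -0.22, -0.975], [-1.0, 0.024, 0.007]]
contact_force: [0.4, -0.1, 0.7]
width: 0.0682
```

```bash
python3 - <<'E'
from h import *
s=cap("scene");crop(s,250,50,350,150,6,"g20")
print(r.sense()["position"],r.sense()["contact_force"])
E
```

```text
[0.57759109 0.25800743 0.30834493] [ 0.63059986 -0.08029273  0.60652906]
```

View pics/g20.png

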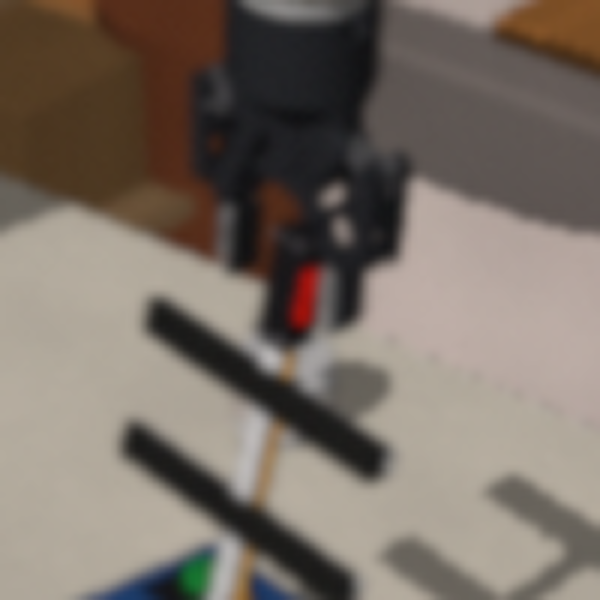

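Emit:
arm_command:
  steps:
    - [0,0,0,0,0.4]
    - [0,0,0,0,0]
    - [0,0,0,0,0]
    - [0,0,0,0,0]
    - [0,0,0,0,0]
    - [0,0,0,0,0]

```text
time: 24.72
position: [0.5807, 0.2576, 0.3112]
tool_rot: [[0.03, 0.975, -0.221], [-0.01, -0.221, -0.975], [-0.999, 0.032, 0.003]]
contact_force: [11.5, -1.0, 6.6]
width: 0.0237
```

```bash
python3 - <<'E'
from h import *
s=cap("scene");crop(s,250,50,350,150,6,"g21")
q=r.sense();print(q["position"],q["contact_force"],q["width"])
E
```

```text
[0.58065068 0.25763098 0.31120609] [11.00569627 -1.33469632  5.23979123] 0.02395112357652577
```

View pics/g21.png

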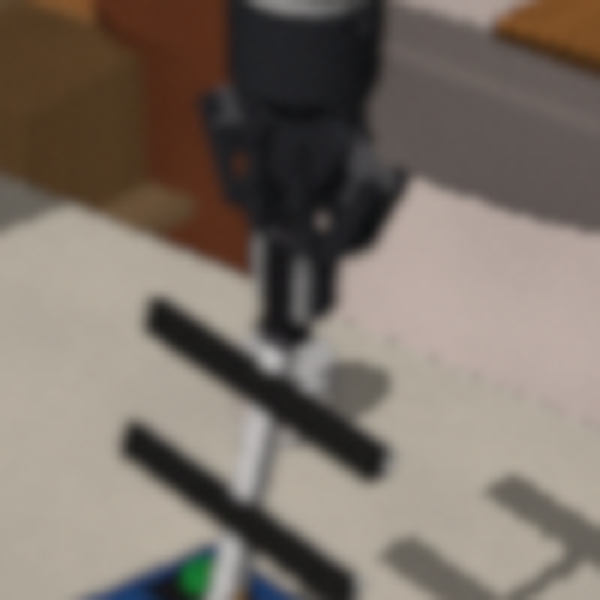

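```bash
python3 -c "
import numpy as np
for th in np.linspace(1.748,0,15):
  sx=-.2207*np.cos(th)-.0389; sz=.2207*np.sin(th)-.2172
  print(round(th,3),(np.array([sx*.203,sx*.979,sz])/.8).round(3))
"
```

```text
1.748 [0. 0. 0.]
1.623 [-0.007 -0.033  0.004]
1.498 [-0.014 -0.067  0.004]
1.373 [-0.021 -0.101 -0.001]
1.249 [-0.028 -0.133 -0.01 ]
1.124 [-0.034 -0.164 -0.023]
0.999 [-0.04  -0.194 -0.04 ]
0.874 [-0.046 -0.221 -0.06 ]
0.749 [-0.051 -0.245 -0.084]
0.624 [-0.055 -0.267 -0.11 ]
0.499 [-0.059 -0.285 -0.139]
0.375 [-0.062 -0.299 -0.171]
0.25 [-0.064 -0.309 -0.203]
0.125 [-0.065 -0.316 -0.237]
0.0 [-0.066 -0.318 -0.271]
```

First third.

Emit:
arm_command:
  steps:
    - [-0.007,-0.033,0.003,0,0]
    - [-0.014,-0.067,0.003,0,0]
    - [-0.021,-0.101,-0.001,0,0]
    - [-0.028,-0.133,-0.01,0,0]
    - [-0.034,-0.164,-0.023,0,0]
    - [-0.034,-0.164,-0.023,0,0]

```text
time: 25.52
position: [0.5513, 0.1249, 0.2927]
tool_rot: [[0.025, 0.975, -0.222], [-0.011, -0.222, -0.975], [-1.0, 0.027, 0.005]]
contact_force: [-6.3, -3.0, 4.1]
width: 0.0234
```

```bash
python3 - <<'E'
from h import *
s=cap("scene");crop(s,220,60,340,180,5,"g22")
q=r.sense();print(q["position"],q["contact_force"],q["width"])
E
```

```text
[0.55139273 0.12519562 0.29284916] [-5.51428166 -3.11863588  5.05529704] 0.023631886208763806
```

View pics/g22.png

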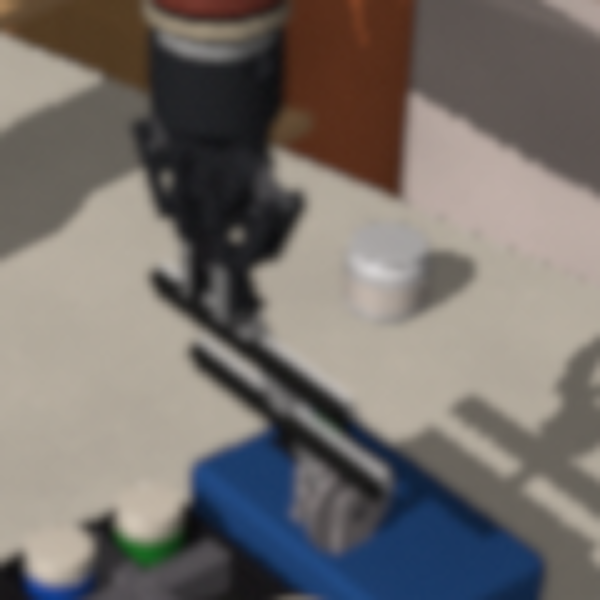

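```bash
python3 -c "
import numpy as np
for th in [1.0,.875,.75,.625,.5,.375,.25,.125,0,-.03]:
  sx=-.2207*np.cos(th)+.0968; sz=.2207*np.sin(th)-.1986
  print(round(th,3),(np.array([sx*.22,sx*.9755,sz])/.8).round(3))
"
```

```text
1.0 [-0.006 -0.027 -0.016]
0.875 [-0.012 -0.054 -0.037]
0.75 [-0.018 -0.079 -0.06 ]
0.625 [-0.023 -0.1   -0.087]
0.5 [-0.027 -0.118 -0.116]
0.375 [-0.03  -0.132 -0.147]
0.25 [-0.032 -0.143 -0.18 ]
0.125 [-0.034 -0.149 -0.214]
0 [-0.034 -0.151 -0.248]
-0.03 [-0.034 -0.151 -0.257]
```

Emit:
arm_command:
  steps:
    - [-0.006,-0.027,-0.016,0,0]
    - [-0.012,-0.054,-0.037,0,0]
    - [-0.018,-0.079,-0.06,0,0]
    - [-0.023,-0.1,-0.087,0,0]
    - [-0.027,-0.118,-0.116,0,0]
    - [-0.027,-0.118,-0.116,0,0]

```text
time: 26.32
position: [0.5298, 0.0285, 0.1994]
tool_rot: [[0.025, 0.974, -0.223], [-0.014, -0.223, -0.975], [-1.0, 0.028, 0.008]]
contact_force: [2.6, -6.3, -0.2]
width: 0.0239
```

```bash
python3 - <<'E'
from h import *
s=cap("scene");crop(s,200,60,340,200,4,"g23")
q=r.sense();print(q["position"],q["contact_force"],q["width"])
E
```

```text
[0.52991935 0.02881245 0.19990486] [ 2.57050938 -6.85094935 -1.40840929] 0.02370100967893998
```

View pics/g23.png

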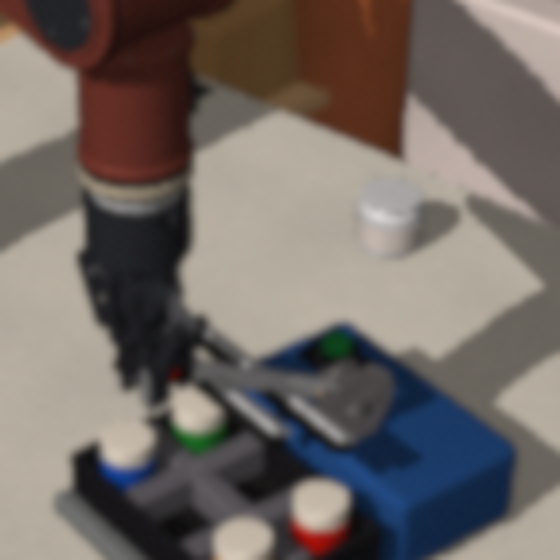

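Emit:
arm_command:
  steps:
    - [-0.003,-0.013,-0.031,0,0]
    - [-0.005,-0.022,-0.064,0,0]
    - [-0.006,-0.028,-0.098,0,0]
    - [-0.007,-0.03,-0.128,0,0]
    - [-0.007,-0.03,-0.138,0,0]
    - [-0.007,-0.03,-0.138,0,0]
    - [-0.007,-0.03,-0.138,0,0]

```text
time: 27.25
position: [0.5242, 0.0028, 0.0893]
tool_rot: [[0.024, 0.975, -0.223], [-0.017, -0.223, -0.975], [-1.0, 0.028, 0.011]]
contact_force: [0.9, -9.2, -2.9]
width: 0.0236
```

```bash
python3 - <<'E'
from h import *
s=cap("scene");crop(s,200,60,340,200,4,"g24")
q=r.sense();print(q["position"],q["contact_force"],q["width"])
E
```

```text
[0.52418457 0.00280818 0.08933934] [ 1.20768091 -9.41929825 -3.09390291] 0.023604599840850216
```

View pics/g24.png

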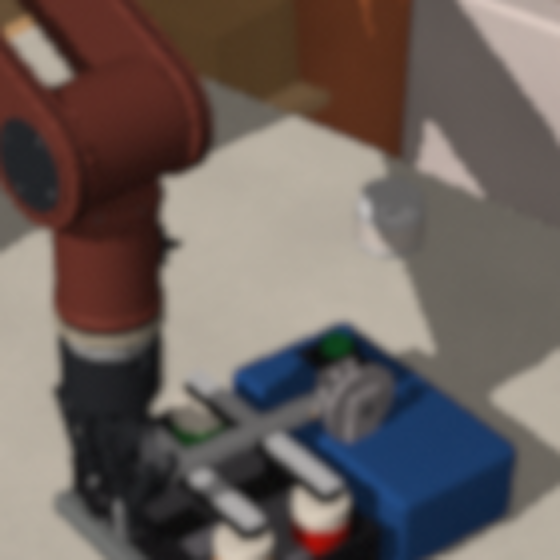

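Emit:
arm_command:
  steps:
    - [0,0.004,-0.006,0,0]
    - [0,0.004,-0.01,0,0]
    - [0,0.004,-0.01,0,0]

```text
time: 27.68
position: [0.5243, 0.0031, 0.0833]
tool_rot: [[0.023, 0.975, -0.223], [-0.022, -0.222, -0.975], [-0.999, 0.028, 0.016]]
contact_force: [-7.5, -12.9, 13.3]
width: 0.0232
```

Emit:
arm_command:
  steps:
    - [0,0,0,0,0.6]
    - [0,0,0,0,0.6]
    - [0,0,0,0,0.6]
    - [0,0,0,0,0.6]
    - [0,0,0.05,0,0.6]
    - [0,0,0.12,0,0.6]
    - [-0.05,-0.05,0.18,0,0.6]
    - [-0.1,-0.12,0.2,0,0.6]
    - [-0.1,-0.15,0.2,0,0.4]
    - [-0.1,-0.15,0.2,0,0.2]

```text
time: 28.92
position: [0.444, -0.1189, 0.2442]
tool_rot: [[0.025, 0.974, -0.226], [-0.023, -0.226, -0.974], [-0.999, 0.03, 0.017]]
contact_force: [0.3, 1.0, -0.4]
width: 0.0176
```

```bash
python3 - <<'E'
from h import *
s=cap("scene");crop(s,200,100,340,220,5,"g25")
t=cap("top");crop(t,150,130,300,260,5,"g26")
q=r.sense();print(q["position"],q["contact_force"],q["width"])
E
```

```text
[ 0.44420285 -0.11671527  0.2431016 ] [ 0.38531017  0.01793575 -0.51571521] 0.016843719513816992
```

View pics/g25.png

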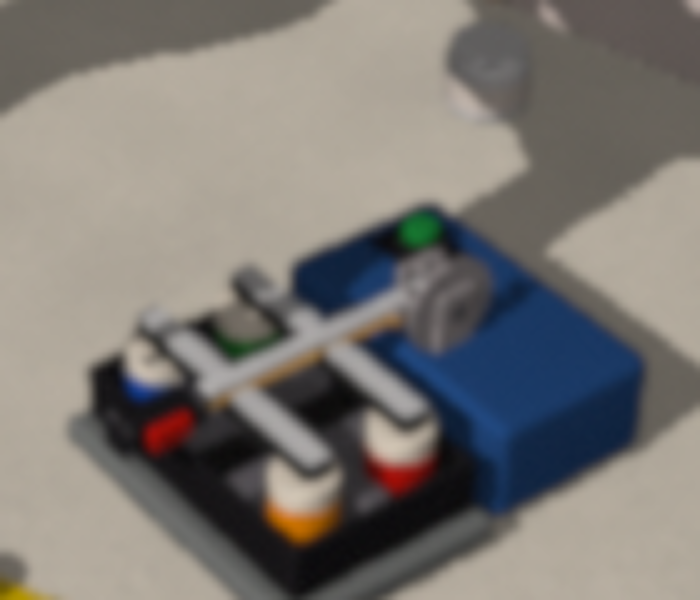

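View pics/g26.png

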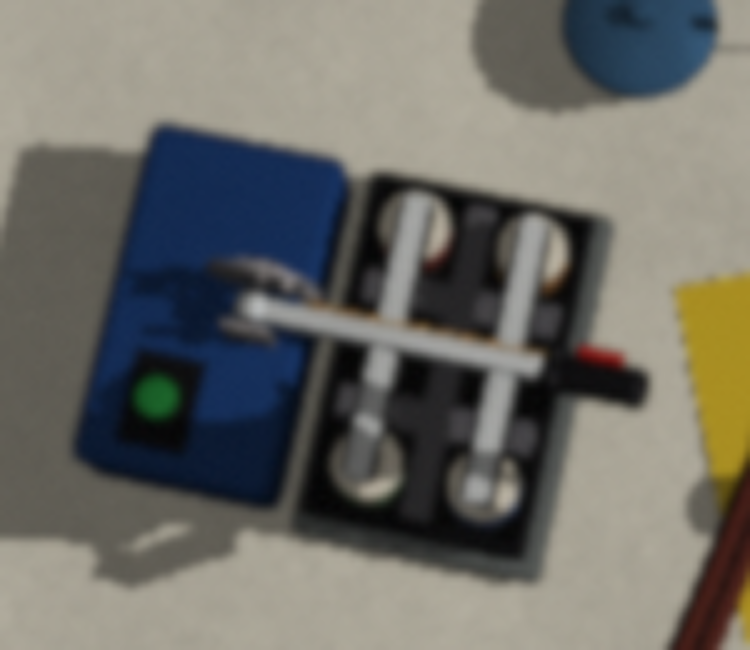

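```bash
python3 - <<'E'
from h import *
s=cap("scene");t=cap("top")
out={}
for n,c,b in(("t",t,(150,140,290,235)),("s",s,(220,120,330,210))):
  h=cv2.cvtColor(c["color"],cv2.COLOR_RGB2HSV)
  for nm,lo,hi in(("green",45,85),("red",0,8)):
    mm=((((h[...,0]>=lo)&(h[...,0]<=hi))|((lo==0)&(h[...,0]>172)))&(h[...,1]>130)&(h[...,2]>55)).astype(np.uint8)
    k=np.zeros_like(mm);k[b[1]:b[3],b[0]:b[2]]=1
    q,l2,s2,c2=cv2.connectedComponentsWithStats(mm*k)
    print(n,nm,[(c2[j].round(1).tolist(),s2[j].tolist()) for j in range(1,q) if s2[j,4]>3])
    out[n,nm]=[c2[j] for j in range(1,q) if s2[j,4]>12]
for nm in("green","red"):
  for a in out["t",nm]:
    for b in out["s",nm]: print(nm,a,b,*tri(t,a,s,b))
for a in out["t","green"]: print(onz(t,*a,.104))
E
```

```text
t green [([181.0, 208.8], [177, 205, 9, 8, 54])]
t red [([269.1, 200.9], [265, 199, 9, 5, 23])]
s green [([283.5, 145.5], [280, 143, 8, 7, 44]), ([246.5, 169.5], [246, 169, 2, 2, 4])]
s red [([233.1, 185.7], [228, 181, 11, 10, 76]), ([279.3, 194.8], [273, 192, 14, 8, 68])]
green [181.         208.77777778] [283.54545455 145.52272727] [0.51940748 0.28089757 0.10236204] 0.0004958543193479529
red [269.13043478 200.91304348] [233.14473684 185.65789474] [0.53897844 0.00917077 0.11336059] 0.0006820088368737399
red [269.13043478 200.91304348] [279.32352941 194.77941176] [0.59731849 0.05230911 0.07374963] 0.1350794971758572
[0.51897821 0.28047388 0.104     ]
```

Emit:
arm_command:
  steps:
    - [0.01,0.07,0,0,0]
    - [0.02,0.14,0,0,0]
    - [0.04,0.21,0,0,0]
    - [0.05,0.28,0,0,0]
    - [0.06,0.35,0,0,0]
    - [0.08,0.42,0,0,0]
    - [0.094,0.497,0,0,0]
    - [0.094,0.497,-0.05,0,0]
    - [0.094,0.497,-0.1,0,0]
    - [0.094,0.497,-0.1,0,0]

```text
time: 30.38
position: [0.5157, 0.282, 0.158]
tool_rot: [[0.014, 0.976, -0.219], [-0.024, -0.219, -0.975], [-1.0, 0.019, 0.021]]
contact_force: [-0.6, 0.1, -0.1]
width: 0.0
```

```bash
python3 - <<'E'
from h import *
s=cap("scene");crop(s,220,80,340,200,5,"g27")
q=r.sense();print(q["position"],q["contact_force"],q["width"])
E
```

```text
[0.51771291 0.28228318 0.16094791] [ 0.39482741  0.2439216  -0.05630975] 0.00040224904856568064
```

View pics/g27.png

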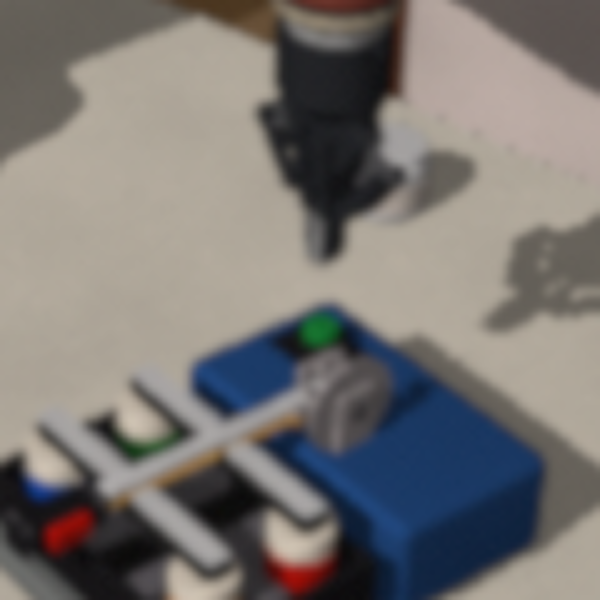

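Emit:
arm_command:
  steps:
    - [0.001,-0.001,-0.04,0,0]
    - [0.001,-0.001,-0.065,0,0]
    - [0.001,-0.001,-0.072,0,0]
    - [0.001,-0.001,-0.078,0,0]
    - [0.001,-0.001,-0.082,0,0]
    - [0.001,-0.001,-0.084,0,0]
    - [0.001,-0.001,-0.084,0,0]

```text
time: 31.3
position: [0.5192, 0.2819, 0.1014]
tool_rot: [[0.02, 0.975, -0.22], [-0.023, -0.219, -0.975], [-1.0, 0.024, 0.018]]
contact_force: [-20.6, -8.0, 40.8]
width: 0.0001
```

```bash
python3 - <<'E'
from h import *
s=cap("scene");crop(s,240,80,340,180,6,"g28")
t=cap("top");crop(t,150,150,250,250,6,"g29")
q=r.sense();print(q["position"],q["contact_force"],q["wrist_torque"])
E
```

```text
[0.51918943 0.2819042  0.10141011] [-20.81640778  -8.22395541  40.95155603] [-1.44723203  3.55922695 -0.09894384]
```

View pics/g28.png

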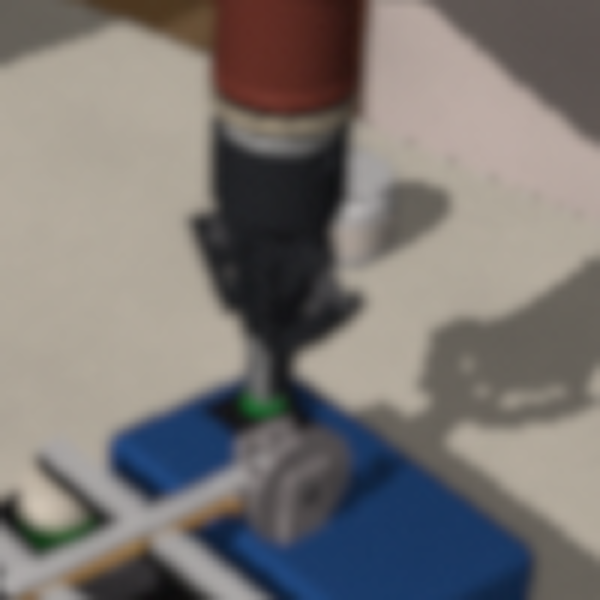

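Emit:
arm_command:
  steps:
    - [0,0,0.03,0,0]
    - [0,0,0.1,0,0]
    - [0,0,0.18,0,0]
    - [-0.1,-0.05,0.22,0,0]
    - [-0.18,-0.1,0.22,0,0]
    - [-0.2,-0.2,0.22,0,0]
    - [-0.2,-0.3,0.22,0,0]
    - [-0.18,-0.4,0.22,0,0]
    - [-0.18,-0.45,0.22,0,0]
    - [-0.18,-0.45,0.22,0,0]
    - [-0.18,-0.45,0.22,0,0]

```text
time: 32.78
position: [0.375, -0.0825, 0.2788]
tool_rot: [[0.022, 0.973, -0.229], [-0.025, -0.228, -0.973], [-0.999, 0.027, 0.019]]
contact_force: [0.2, -0.1, -0.1]
width: 0.0001
```

```bash
python3 - <<'E'
from h import *
s=cap("scene","s30");crop(s,200,100,340,220,5,"g30")
t=cap("top","t30")
q=r.sense();print(q["position"],q["contact_force"],q["dq"])
h=cv2.cvtColor(t["color"],cv2.COLOR_RGB2HSV);h2=cv2.cvtColor(s["color"],cv2.COLOR_RGB2HSV)
def cen(h,b,lo,hi):
  m=(((h[...,0]>=lo)&(h[...,0]<=hi))|((lo==0)&(h[...,0]>172)))&(h[...,1]>130)&(h[...,2]>55)
  k=np.zeros_like(m);k[b[1]:b[3],b[0]:b[2]]=1;ys,xs=np.where(m&k);return xs.mean(),ys.mean()
print("red",tri(t,cen(h,(255,190,285,210),0,8),s,cen(h2,(222,175,246,195),0,8)))
print("green",tri(t,cen(h,(165,195,195,225),45,85),s,cen(h2,(270,138,295,152),45,85)))
E
```

```text
[ 0.37529676 -0.07878008  0.27833788] [0.85305791 0.30076696 0.11336556] [ 0.05855221  0.00044157  0.00807187  0.00222478 -0.00263782  0.00248738]
red (array([0.53898793, 0.00915099, 0.11322087]), np.float64(0.0007225821987761093))
green (array([0.51876144, 0.28087112, 0.10207002]), np.float64(0.00035056629007134934))
```

View pics/g30.png

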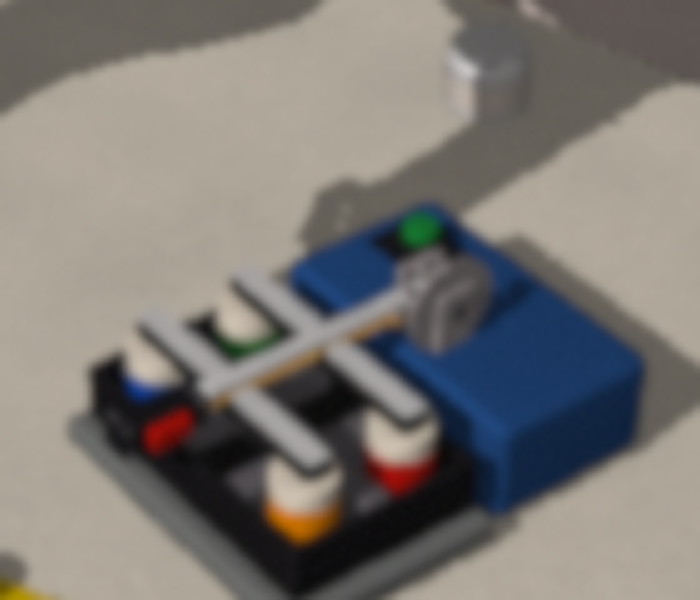

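View pics/t30.png

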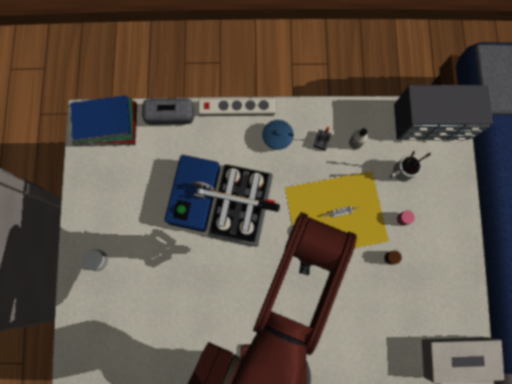

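View pics/s30.png

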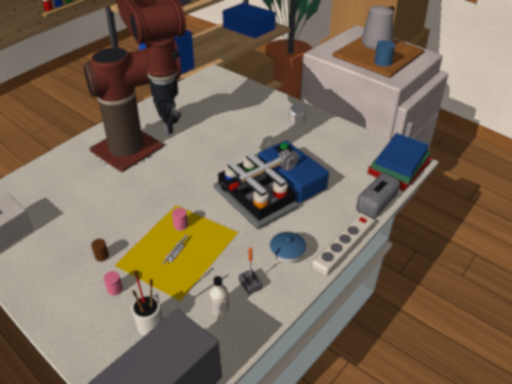

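```bash
python3 - <<'E'
from plant import r
print(r.sense()["time"],r.sign_off())
E
```

```text
the job is handed in; nothing more can be done
32.875 None
```

The job is done and handed in at 32.9 s.

- **Pots:** I found four white-capped pots on the mat: orange, blue, red and green. They now stand upright in the four corner cells. For orange, blue and red the camera put the caps within about 2 mm of the cell centres. The green one I checked only by eye. The pink look-alike is still on the mat, and I did not touch any of the bystanders.
- **Lever:** I pinched the grip so that the release button was held in, swung the lever down to its stop and let go. Afterwards the red button triangulated at z = 0.113 m, which matches a level lever. It still read that after I pressed start, so I take it as locked. I did not test the lock by pulling on it.
- **Start button:** I pressed it with the fingers shut until the upward force reached 41 N; the button needs 5 N. The force and torque fit a contact at the fingertips. The travel itself I could not measure directly: the tool tip (TCP) stopped at z = 0.101 m, where 0.098 m was expected, so I judge "fully pressed" from the force.
- **Other deviations:** The pinch pushed sideways on the lever with about 11 N, because my estimate of the shaker's pose was a few mm and about 1° off. The lever still followed. The tool also picked up a slight tilt of about 2° over the run.

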